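# Make up the titration kit and the dilution kit

### The job

Make up the two kits for the practical class from the stock that stands between the two trays. The titration kit is the conical flask, the brown reagent bottle and the little dropper bottle, in the three-well tray; the dilution kit is the smaller volumetric flask and the smaller beaker, in the two-well tray: stand each one upright, fully down in the well cut to its size. Keep everything upright, set the pieces down rather than dropping them, and leave the larger volumetric flask and the larger beaker standing where they are.

Things in the scene. Friction and masses are not known exactly. Their poses are not given: they have to be found in the camera images.
- tray_three: Three-well kit tray: white, 283 x 130 mm, grey foam with three round wells in a row. 37 mm high; foam top 34 mm, well floors 8 mm up. Fixed, to the robot's left or right, yaw within 0.2 rad. Origin: centre of underside; x along the row, away from the robot. Wells at y = 0: x = -0.0765, 84 mm wide (conical flask); +0.0155, 72 mm (brown bottle); +0.096, 45 mm (dropper bottle).
- tray_two: Two-well kit tray: white, 208 x 124 mm, grey foam with two round wells in a row. 37 mm high; foam top 34 mm, well floors 8 mm up. Fixed, to the robot's left or right, yaw within 0.2 rad. Origin: centre of underside; x along the row, away from the robot. Wells at y = 0: x = -0.050, 62 mm wide (smaller volumetric flask); +0.043, 70 mm (smaller beaker).
- conical_flask: Conical flask of clear glass, 104 mm tall; base 68 mm across, tapering to a straight neck 28 mm across from 81 to 104 mm up, the place to grip it. About 0.085 kg. Stands between the trays (another, at the back right, is not meant). Origin: centre of the underside; z up.
- amber_bottle: Brown glass reagent bottle with black screw cap, 105 mm tall, between the trays. Acts as a plain cylinder 56 mm across up to 101 mm (the space beside the cap is solid too): grip the body with the fingertips about 55 mm up. About 0.17 kg. Origin: centre of the underside; z up.
- dropper_bottle: Small white dropper bottle, 62 mm tall, the smallest thing of the stock. Acts as a plain cylinder 29 mm across up to 58 mm; grip its upper half. About 0.03 kg. Origin: centre of the underside; z up.
- small_vol_flask: The smaller of the two stoppered volumetric flasks between the trays: 164 mm tall, bulb 46 mm across, long thin neck. Acts as a slender cone, 46 mm across at 25 mm up, about 14 mm at 146 mm up: grip it near 125 mm (about 18 mm across); the stopper above 146 mm cannot be gripped. About 0.077 kg. Origin: centre of the underside; z up.
- small_beaker: The smaller of the two glass beakers between the trays, 72 mm tall, hollow: wall 52 mm across, rim 57 mm (from 65 mm up). Spout at +y of its frame; grip round the outside along its x axis, near the top. The round wall's axis is 1.5 mm to -y of the origin. About 0.04 kg. Origin: centre of the underside; z up.
- large_vol_flask: The larger volumetric flask between the trays, 188 mm tall, bulb 55 mm across, thin neck; in no kit, loose, stays where it stands. Origin: centre of the underside; z up.
- large_beaker: The larger beaker between the trays, 95 mm tall, 74 mm across (79 mm with the spout); in no kit, loose, stays where it stands. Origin: centre of the underside; z up.
Things that resemble listed ones, but are neither listed nor needed, are in the scene too. What is shaped like the large_beaker but pink is not meant. Leave any yellow look-alike of the conical_flask alone.

How it is judged (in metres and radians):
At the end, for the whole second after the job is handed in: Each of the five stands upright (7 degrees) on the floor of its own well (underside 2 to 14 mm up, within 12 mm of the well's centre along and across), released, at rest; the larger volumetric flask and larger beaker stand within 30 mm of their start (x of conical_flask in the frame of tray_three between -0.0885 and -0.0645 m and y of conical_flask in the frame of tray_three between -0.012 and 0.012 m and z of conical_flask in the frame of tray_three between 0.002 and 0.014 m and angle between each of conical_flask, amber_bottle, dropper_bottle, small_vol_flask, small_beaker, large_vol_flask, large_beaker's own z axis and vertical below 0.12 rad and linear speed of each of conical_flask, amber_bottle, dropper_bottle, small_vol_flask, small_beaker below 0.02 m/s and angular speed of each of conical_flask, amber_bottle, dropper_bottle, small_vol_flask, small_beaker below 0.5 rad/s and contact force between each of conical_flask, amber_bottle, dropper_bottle, small_vol_flask, small_beaker and the fingers below 0.05 N and x of amber_bottle in the frame of tray_three between 0.0035 and 0.0275 m and y of amber_bottle in the frame of tray_three between -0.012 and 0.012 m and z of amber_bottle in the frame of tray_three between 0.002 and 0.014 m and x of dropper_bottle in the frame of tray_three between 0.084 and 0.108 m and y of dropper_bottle in the frame of tray_three between -0.012 and 0.012 m and z of dropper_bottle in the frame of tray_three between 0.002 and 0.014 m and x of small_vol_flask in the frame of tray_two between -0.062 and -0.038 m and y of small_vol_flask in the frame of tray_two between -0.012 and 0.012 m and z of small_vol_flask in the frame of tray_two between 0.002 and 0.014 m and x of small_beaker in the frame of tray_two between 0.031 and 0.055 m and y of small_beaker in the frame of tray_two between -0.012 and 0.012 m and z of small_beaker in the frame of tray_two between 0.002 and 0.014 m and distance of each of large_vol_flask, large_beaker from where it was at the start of the episode below 0.03 m); the robot touches nothing.
It fails at once if a piece for the kits is tipped over (more than 40 degrees) (angle between any of conical_flask, amber_bottle, dropper_bottle, small_vol_flask, small_beaker's own z axis and vertical above 0.7 rad).
It fails at once if a piece for the kits is dropped (falls free from some 5 cm or more) ((height (world z) of conical_flask above 0.03 m and linear speed of conical_flask above 0.55 m/s and contact force between conical_flask and anything else below 0.02 N) or (height (world z) of amber_bottle above 0.03 m and linear speed of amber_bottle above 0.55 m/s and contact force between amber_bottle and anything else below 0.02 N) or (height (world z) of dropper_bottle above 0.03 m and linear speed of dropper_bottle above 0.55 m/s and contact force between dropper_bottle and anything else below 0.02 N) or (height (world z) of small_vol_flask above 0.03 m and linear speed of small_vol_flask above 0.55 m/s and contact force between small_vol_flask and anything else below 0.02 N) or (height (world z) of small_beaker above 0.03 m and linear speed of small_beaker above 0.55 m/s and contact force between small_beaker and anything else below 0.02 N)).
It fails at once if the larger volumetric flask or larger beaker is knocked over or shifted more than 3 cm (distance of any of large_vol_flask, large_beaker from where it was at the start of the episode above 0.03 m or angle between any of large_vol_flask, large_beaker's own z axis and vertical above 0.5 rad).
It also fails if it takes over 134 s, if anything falls off the work surface, if the arm or the gripper's body presses on something with over 40 N, if the wrist force passes 120 N, or if a joint passes its speed limit or range.

### The arm

A 6-joint arm with a two-finger parallel gripper is mounted at the origin on a cart in front of the work surface, level with it; the furniture and walls round the work are solid. World frame = base frame: x ahead of the robot, y to its left, z up, the work surface at z = 0. Lengths are in mm, angles in rad, forces in N, time in s.
With the tool pointing down it reaches from about 350 to 875 mm from the base axis. Payload 15.5 kg.
Tool frame: the origin (TCP) lies at the centre of the arm's flange, where the gripper is bolted on; the fingertips stand 173 mm ahead of it and the grasp point (between the pads) lies 155 mm ahead of it; z points along the fingers, y is the line along which they close (so a half turn about z gives the same grasp; the last joint's range is limited). The gripper opens to 85 mm and grips with 20 to 120 N. Pads are 22 mm wide; open, the fingers measure 114 mm over their backs; the gripper's body (76 mm by 85 mm) begins 54 mm behind the grasp point. The pads swing forward as they close: fully open they stand 13 mm farther back than shut.
Start: joints at [1.115, 0.494, 1.345, -0, 1.302, -0.096], TCP at [220.05, 584.984, 404.677] pointing down, gripper open.
Joint ranges: [-2.91, 2.91], [-0.82, 2.16], [0.22, 2.67], [-1.22, 4.37], [0.12, 2.79], [-3.08, 3.08]. Speed limits (rad/s): [1.89, 1.89, 2.57, 3.01, 3.01, 3.01].

### API

Orientations are given as a 3x3 rotation matrix whose columns are the frame's x, y, z axes.
In Python, from cell import arm gives the robot as it stands.
- The arm moves only by the tool arm_command, never from a script. Its argument "steps" is a list of rows, each an object of numbers: "x", "y", "z": the shift along the tool's x, y, z in units of 0.75 m (1.0 is 0.75 m); "roll": the turn about the tool's z in units of 90 degrees (1.0 is 90 degrees). In form: [{"x": .., "y": .., "z": .., "roll": ..}, ...]. A call has 1 to 12 rows; each row is the pose to reach, as a shift and turn from the pose commanded when the call began, along the tool's axes at that moment; what a row does not reach only later rows make up. A row lasts 1/8 s, in which the tool goes at most 62.5 mm and 10.7 degrees, less where a joint would pass 70% of its speed; a pose out of reach is approached as far as the arm can. A call with a number of a shift or a turn outside -1 to 1 is refused whole. A call with a gripper value outside its range is refused whole. "grip" is the opening, from 0 (shut) to 1 (fully open), set as the call begins (left out, the last holds). The fingers move at their own pace and stop on an object; "grip_force" is the grip in N (left out, the last holds). Time passes only in rows, so rows that repeat a pose let the fingers close. It gives the time, the measured TCP pose, the force, the opening and the grip force at its end, in the units of the state.
- arm.get_state(): the state, without advancing time (a new reading comes with each control period).
- arm.get_image(name): name is "scene" or "top"; returns a dict with "frame" (420x560x3 uint8, red, green, blue), "z_map" (420x560 float32, mm along the optical axis (not along the pixel's ray), 0 where there is no reading), "camera_matrix" (3x3 intrinsics, pixels), "k1" (the pictures are not rectified: a ray, as slopes to the right and down, at radius r is drawn at 1 + k1 r^2 times it, then the intrinsics apply), "rvec" (rotation vector, rad) and "tvec" (3), from world to camera coordinates, as OpenCV has them. Camera axes: x right, y down, z forward; pixel columns grow to the right and rows downward; lengths in mm; the calibration is good to about 2 mm. A picture is of the moment at which its call begins.
- arm.finish_job(): hands the job in; it is judged then, once.
The state is a dict: "time_s": time; "joint_positions": joint angles; "qvel": joint speeds; "effort": joint torques, N m; "position": TCP position; "tool_rot": TCP orientation; "ft_force": force on the tool from outside, world axes, zero at the start; "moment": the same for the moment, N m; "finger_gap": finger opening in mm; "gripper_force": force on a finger pad.
Only numpy, scipy, OpenCV 4.12 (cv2) and the standard library are available. Lean on these libraries where they do the work, as an engineer would, in place of code of your own. Each camera call takes 0.05 s, during which the arm holds its last target. There are 200 camera calls.

## Working session

There is one attempt and no reset: what is moved stays moved. The work goes in short steps, Python scripts to look and compute and a tool call to move; the robot and the scene stay as the last step left them, time stands still between calls to the robot, and variables do not carry over. Pictures are saved under pics/ and viewed, at most 14 in all, crops included, and the job is handed in when it is done.

Besides the shell and the picture viewer there is one more tool, called after "Request:" by a JSON object that holds its "op" and its "data", one argument or row to a line. arm_command: Moves the arm, as the interface text tells. Shifts and turns lie within -1 to 1; 1 stands for 0.75 m of shift or 90 degrees of turn. Its arguments: {"type":"object","properties":{"steps":{"type":"array"},"grip":{"type":"number"},"grip_force":{"type":"number"}},"required":["steps"]}

```bash
mkdir -p pics; ls; python3 - <<'E'
from cell import arm
import cv2,numpy as np
s=arm.get_state(); print(s['time_s'],s['position'],np.round(s['tool_rot'],3).tolist(),s['finger_gap'])
for n in ('scene','top'):
    d=arm.get_image(n); cv2.imwrite(f'pics/{n}0.png',d['frame'][:,:,::-1]); np.savez(f'{n}0.npz',**d)
    R=cv2.Rodrigues(np.array(d['rvec'],float))[0]; print(n,d['camera_matrix'],d['k1'],-R.T@np.array(d['tvec']).ravel(),R.tolist())
E
```

```text
pics
0.0 [220.00691744 584.85020472 404.11278859] [[-0.936, 0.352, -0.001], [0.352, 0.936, -0.001], [0.0, -0.001, -1.0]] 85.17075590450106
scene [[442.16751955   0.         286.26954629]
 [  0.         442.16751955 210.11162475]
 [  0.           0.           1.        ]] 0.004942148192478823 [-127.36113498 -583.14665122  476.23804271] [[0.6535253245332001, -0.7569040412798024, 0.0009604624296241093], [-0.3298858238880581, -0.28597130153801165, -0.8996642473136035], [0.6812341692776961, 0.5876365262566298, -0.436581400906599]]
top [[469.65562165   0.         280.48066569]
 [  0.         469.65562165 216.34237451]
 [  0.           0.           1.        ]] -0.024783457766667395 [4.52899442e+02 1.14464466e+00 1.28147466e+03] [[-0.012562263556432085, -0.9999162109253857, -0.003124205972480691], [-0.998891862689124, 0.012690998079810667, -0.04532091372855211], [0.04535676562312781, 0.002551410660399326, -0.998967594126982]]
```

View pics/scene0.png

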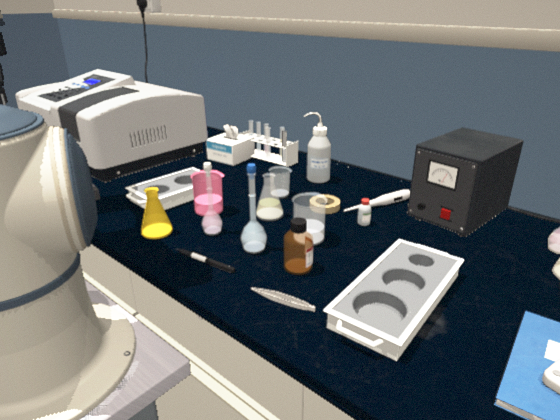

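View pics/top0.png

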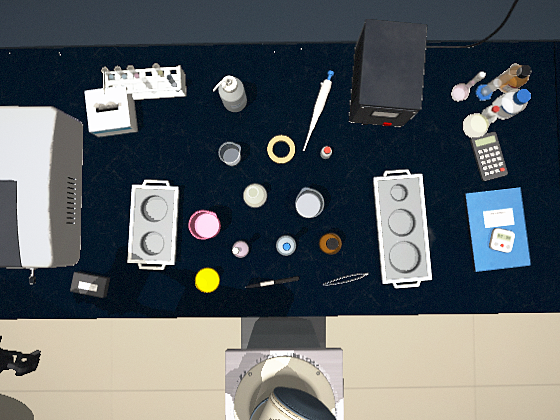

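The scene view shows the stock between the trays: amber bottle (298,245), dropper bottle (365,212), blue-liquid flask (253,215), pink flask (211,200), clear conical (270,197), small beaker (280,182), large beaker (309,218), and the three-well tray on the right. In the top view the three-well tray is at (403,225) and the two-well tray at (155,225). The stock there is: amber (331,243), dropper (326,153), conical (255,195), vol flasks (240,248) and (286,245), beakers (230,153) small and (309,203) large.

```bash
cat > h.py <<'E'
import numpy as np,cv2
def load(n): return dict(np.load(n+'.npz',allow_pickle=True))
def ray(d,uv):
    K=d['camera_matrix'];p=cv2.undistortPoints(np.array(uv,float).reshape(-1,1,2),K,np.array([float(d['k1']),0,0,0,0])).reshape(-1,2)
    R=cv2.Rodrigues(d['rvec'].astype(float))[0]; C=-R.T@d['tvec'].ravel()
    return C,np.c_[p,np.ones(len(p))]@R
def plane(d,uv,z):
    C,r=ray(d,uv); return C+r*((z-C[2])/r[:,2:3])
def tri(d1,u1,d2,u2):
    C1,r1=ray(d1,u1);C2,r2=ray(d2,u2);o=[]
    for a,b in zip(r1,r2):
        t=np.linalg.lstsq(np.c_[a,-b],C2-C1,rcond=None)[0];p,q=C1+t[0]*a,C2+t[1]*b
        o.append(np.r_[(p+q)/2,np.linalg.norm(p-q)])
    return np.array(o)
def proj(d,P): return cv2.projectPoints(np.array(P,float),d['rvec'].astype(float),d['tvec'].astype(float),d['camera_matrix'],np.array([float(d['k1']),0,0,0,0]))[0].reshape(-1,2)
def zpts(d):
    z=d['z_map'];v,u=np.mgrid[:z.shape[0],:z.shape[1]]
    C,r=ray(d,np.c_[u.ravel(),v.ravel()]); return (C+r*z.reshape(-1,1)).reshape(*z.shape,3)
E
python3 - <<'E'
from h import *
t,s=load('top0'),load('scene0')
cv2.imwrite('pics/topc.png',cv2.resize(t['frame'][135:275,195:355,::-1],None,fx=5,fy=5,interpolation=cv2.INTER_CUBIC)[:600*0+600])
cv2.imwrite('pics/scenec.png',cv2.resize(s['frame'][150:285,130:330,::-1],None,fx=4,fy=4,interpolation=cv2.INTER_CUBIC))
P=zpts(t)
h=P[...,2]
im=np.clip(h*1.3+20,0,255).astype(np.uint8)
cv2.imwrite('pics/toph.png',cv2.applyColorMap(cv2.resize(im[135:300,120:440],None,fx=2.5,fy=2.5,interpolation=0),cv2.COLORMAP_JET))
for n,(u,v) in dict(tray3=(400,205),tray2=(155,225),amber=(331,243),drop=(326,153),con=(255,195),vs=(240,248),vb=(286,245),sb=(230,153),lb=(309,203)).items():
    print(n,np.round(np.nanmedian(P[v-2:v+3,u-2:u+3].reshape(-1,3),0)),np.round(np.nanmax(h[v-10:v+10,u-10:u+10])))
E
```

```text
tray3 [ 536. -315.   33.] 1281.0
tray2 [491. 339.  32.] 1281.0
amber [ 438. -121.  104.] 1281.0
drop [ 674. -118.   56.] 1281.0
con [565.  70.  40.] 108.0
vs [428. 107.  60.] 1281.0
vb [436.  -8. 186.] 1281.0
sb [687. 140.   4.] 1281.0
lb [544. -72.  33.] 1281.0
```

View pics/topc.png

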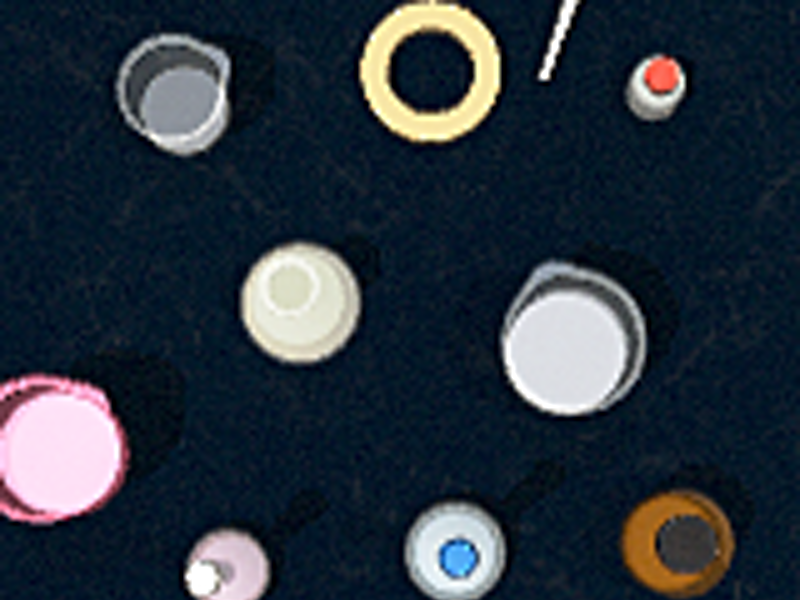

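View pics/scenec.png

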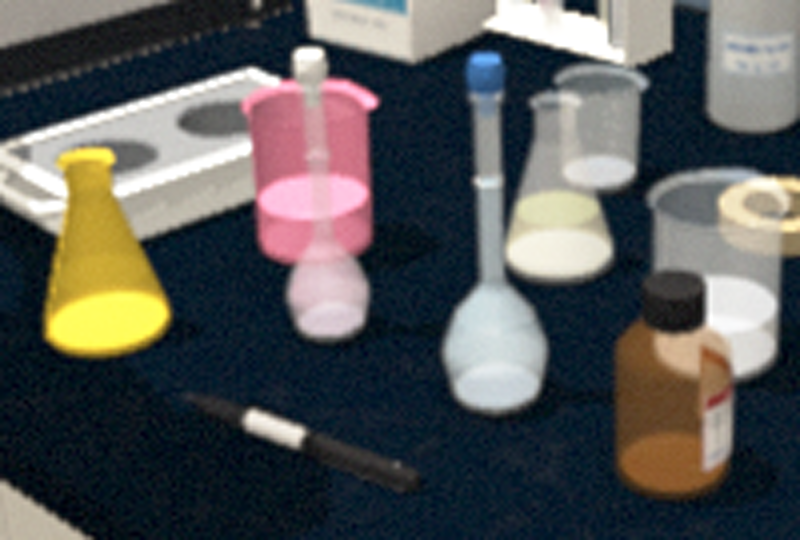

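View pics/toph.png

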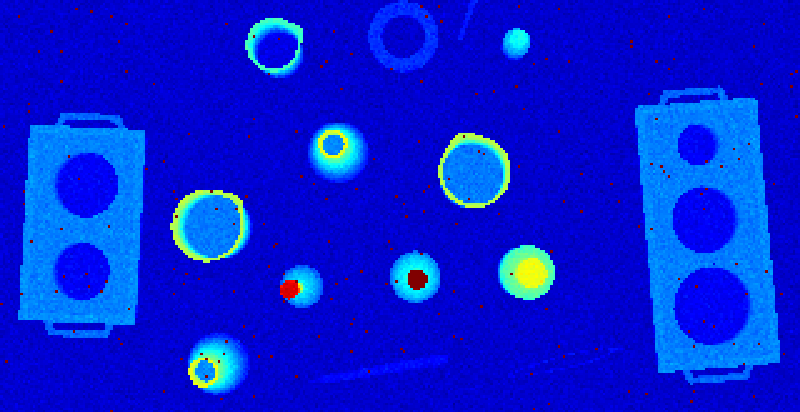

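The stopper colours and sizes settle the identities: the small volumetric flask is the pinkish one with the white stopper (crop 205,575; bulb 230,565). The small beaker is at crop (175,90) with its spout towards the upper right (225,55). The height map shows the rims and the tray wells clearly.

```bash
cat > meas.py <<'E'
from h import *
from scipy.optimize import least_squares
def circ(xy):
    c=xy.mean(0); f=lambda p:np.hypot(*(xy-p[:2]).T)-p[2]
    r=least_squares(f,[*c,np.hypot(*(xy-c).T).mean()],loss='soft_l1',f_scale=1.5); return r.x,f(r.x)
def box(P,u,v,w,lo,hi):
    q=P[v-w:v+w+1,u-w:u+w+1].reshape(-1,3); return q[(q[:,2]>lo)&(q[:,2]<hi)]
def wells(P,u0,u1,v0,v1):
    h=P[...,2]; m=np.zeros(h.shape,np.uint8); m[v0:v1,u0:u1]=cv2.medianBlur(((h>20)&(h<60)).astype(np.uint8)*255,3)[v0:v1,u0:u1]
    cs,hi=cv2.findContours(m,cv2.RETR_CCOMP,cv2.CHAIN_APPROX_NONE); return m,[c.reshape(-1,2) for c,x in zip(cs,hi[0]) if x[3]>=0 and cv2.contourArea(c)>150]
E
python3 - <<'E'
from meas import *
t,s=load('top0'),load('scene0');P=zpts(t)
def show(n,c,r): print(n,np.round(c,1),'n',len(r),'rms',np.round(np.sqrt((r**2).mean()),2))
for n,a in dict(ambercap=(331,243,14,101,112),amberbody=(331,243,14,60,95),drop=(326,153,9,57,70),dropall=(326,153,9,15,70),conneck=(253,193,13,95,112),conbase=(255,195,16,5,30),vsstop=(236,250,8,150,175),vbstop=(286,245,8,170,200)).items():
    q=box(P,*a); print(n,len(q),'mean',np.round(q.mean(0),1),'zmed/max',np.round([np.median(q[:,2]),np.percentile(q[:,2],95)],1),'mid',np.round((np.percentile(q,3,0)+np.percentile(q,97,0))[:2]/2,1),'ext',np.round(np.percentile(q,97,0)-np.percentile(q,3,0),1)[:2])
for n,a in dict(sb=(230,152,14,62,80),lb=(309,203,17,86,100),con=(252,193,9,97,110)).items():
    q=box(P,*a); c,r=circ(q[:,:2]); show(n,c,r); print('  z',np.round(np.median(q[:,2]),1))
    o=q[r>4]; 
    if len(o): print('  spout',np.round(o.mean(0)[:2]-c[:2],1),len(o))
for n,a in dict(tray3=(365,440,165,290),tray2=(120,190,175,275)).items():
    m,W=wells(P,*a); F=P[m>0]; z=np.median(F[:,2]); 
    C=[]
    for w in W:
        c,r=circ(plane(t,w,z)[:,:2]); show(n,c,r); C.append(c)
        uv=w.mean(0).astype(int); print('  floor',np.round(np.median(P[uv[1]-3:uv[1]+4,uv[0]-3:uv[0]+4,2]),1))
    C=np.array(sorted(C,key=lambda c:c[0])); print(' foam z',z,'yaw',np.arctan2(C[-1,1]-C[0,1],C[-1,0]-C[0,0]),'d',np.hypot(*np.diff(C[:,:2],axis=0).T))
print('table z',np.round(np.median(P[170:180,210:220,2]),1))
E
```

```text
ambercap 99 mean [ 436.5 -124.1  104.5] zmed/max [104.3 107.6] mid [ 436.7 -124.2] ext [27.3 25.1]
amberbody 259 mean [ 436.7 -121.4   75.3] zmed/max [75.2 83.4] mid [ 436.4 -123.5] ext [48.9 48.9]
drop 35 mean [ 681.9 -120.    60.4] zmed/max [60.5 63.9] mid [ 682.1 -120. ] ext [13.8 15.9]
dropall 108 mean [ 678.4 -118.    47.5] zmed/max [46.8 62.6] mid [ 680.1 -119.3] ext [24.4 25.6]
conneck 47 mean [569.3  74.4 102.6] zmed/max [102.9 106.7] mid [568.7  73.8] ext [25.8 27.9]
conbase 167 mean [563.5  71.6  18.6] zmed/max [18.5 29.2] mid [567.9  71.5] ext [62.9 67.8]
vsstop 44 mean [424.4 113.  161.7] zmed/max [162.6 166.1] mid [424.8 113.5] ext [14.3 14.9]
vbstop 52 mean [432.7  -8.7 185.5] zmed/max [185.5 189.9] mid [432.1  -9.2] ext [16.4 16.3]
sb [676.1 135.5  26.7] n 125 rms 1.75
  z 70.3
  spout [ 16.  -27.6] 3
lb [540.2 -68.9  34.9] n 165 rms 1.68
  z 93.0
  spout [37.1 13.8] 4
con [568.7  73.8  13. ] n 44 rms 1.03
  z 103.0
tray3 [ 398.  -322.3   41.8] n 89 rms 0.88
  floor 7.4
tray3 [ 489.4 -316.1   35.8] n 75 rms 0.79
  floor 8.0
tray3 [ 569.1 -310.6   22.5] n 47 rms 0.82
  floor 7.6
 foam z 33.92714988645798 yaw 0.06864304519150544 d [91.64078913 79.86472645]
tray2 [442.8 346.   30.8] n 64 rms 0.94
  floor 8.2
tray2 [535.1 340.6  34.7] n 71 rms 1.0
  floor 8.2
 foam z 34.53939295696978 yaw -0.05786102520604692 d [92.47331279]
table z 0.3
```

```bash
cat > go.py <<'E'
import sys,numpy as np
from cell import arm
# args: x y z yaw(deg of tool y axis, nan=keep) triples -> rows in tool units from present pose
s=arm.get_state(); R=np.array(s['tool_rot']); p=np.array(s['position']); yaw=np.degrees(np.arctan2(R[1,1],R[0,1]))
print('t',round(s['time_s'],2),'pos',np.round(p,1),'yaw',round(yaw,1),'gap',round(s['finger_gap'],1),'pad',np.round(s['gripper_force'],1),'F',np.round(s['ft_force'],1))
for a in sys.argv[1:]:
    x,y,z,w=map(float,a.split(',')); d=np.array([[R[0,0],R[1,0],0],[R[0,1],R[1,1],0],[0,0,-1.]])@(np.array([x,y,z])-p)
    r=(yaw-w+90)%180-90
    print(a,'->',np.round(d/750,4),'roll',round(r/90,4),'rows',np.ceil(max(np.linalg.norm(d)/62.5,abs(r)/10.7)))
E
python3 - <<'E'
from meas import *
t,s=load('top0'),load('scene0')
def mask(d,lo,hi,b):
    h=cv2.cvtColor(d['frame'],cv2.COLOR_RGB2HSV);m=cv2.inRange(h,lo,hi);z=np.zeros_like(m);z[b[2]:b[3],b[0]:b[1]]=m[b[2]:b[3],b[0]:b[1]]
    v,u=np.nonzero(z);return [(u.min()+u.max())/2,(v.min()+v.max())/2],len(u)
R=((0,120,100),(12,255,255));B=((98,140,90),(115,255,255))
a,b=mask(t,*R,(318,336,145,163)),mask(s,*R,(355,375,195,215)); print('redcap',a,b,tri(t,[a[0]],s,[b[0]]).round(1))
a,b=mask(t,*B,(278,294,237,255)),mask(s,*B,(240,262,160,178)); print('blue',a,b,tri(t,[a[0]],s,[b[0]]).round(1))
a,b=[236,250],[130+310/4,150+62/4]; print('vs stopper',tri(t,[a],s,[b]).round(1))
a,b=[332.5,243.5],[130+674/4,150+286/4]; print('amber cap',tri(t,[a],s,[b]).round(1))
c=proj(s,[[398,-322.3,34],[489.4,-316.1,34],[569.1,-310.6,34],[442.8,346,34],[535.1,340.6,34]]); print('wells in scene',c.round(1).tolist())
tip=plane(t,[[240.2,146]],70)[0]; print('spout tip',tip.round(1), np.degrees(np.arctan2(tip[1]-135.5,tip[0]-676.1)))
P=zpts(t); q=box(P,230,152,14,62,80); d=q[:,:2]-[676.1,135.5]; r=np.hypot(*d.T); k=r>29.5; print(np.c_[r[k],np.degrees(np.arctan2(d[k,1],d[k,0]))].round(0).tolist())
E
python3 go.py 400,300,404,30 676,135,360,30
```

```text
redcap ([np.float64(326.5), np.float64(150.0)], 32) ([np.float64(364.5), np.float64(201.0)], 48) [[ 682.2 -119.5   55.     1.1]]
blue ([np.float64(286.0), np.float64(246.0)], 40) ([np.float64(250.5), np.float64(167.5)], 87) [[433.4  -8.3 178.9   0.5]]
vs stopper [[425.  111.2 156.6   0.6]]
amber cap [[ 436.9 -125.8  100.6    0.7]]
wells in scene [[377.6, 304.3], [401.4, 277.9], [419.1, 258.3], [156.4, 188.2], [186.9, 178.5]]
spout tip [692.5 106.8  70. ] -60.33019848172229
[[30.0, -43.0], [30.0, -51.0], [32.0, -54.0], [30.0, -58.0], [33.0, -62.0], [31.0, -64.0], [30.0, -67.0]]
t 0.1 pos [220.  584.9 404.2] yaw 69.4 gap 85.6 pad 0.0 F [ 0.6 -0.3 -0.7]
400,300,404,30 -> [-3.584e-01 -2.710e-01  2.000e-04] roll 0.4376 rows 6.0
676,135,360,30 -> [-0.7803 -0.3474  0.0589] roll 0.4376 rows 11.0
```

Request:
{"op": "arm_command", "data": {
  "steps": [
    {"x": -0.36,"y": -0.27,"z": 0,"roll": 0.437},
    {"x": -0.36,"y": -0.27,"z": 0,"roll": 0.437},
    {"x": -0.36,"y": -0.27,"z": 0,"roll": 0.437},
    {"x": -0.36,"y": -0.27,"z": 0,"roll": 0.437},
    {"x": -0.36,"y": -0.27,"z": 0,"roll": 0.437},
    {"x": -0.78,"y": -0.347,"z": 0.06,"roll": 0.437},
    {"x": -0.78,"y": -0.347,"z": 0.06,"roll": 0.437},
    {"x": -0.78,"y": -0.347,"z": 0.06,"roll": 0.437},
    {"x": -0.78,"y": -0.347,"z": 0.06,"roll": 0.437},
    {"x": -0.78,"y": -0.347,"z": 0.06,"roll": 0.437},
    {"x": -0.78,"y": -0.347,"z": 0.06,"roll": 0.437},
    {"x": -0.78,"y": -0.347,"z": 0.06,"roll": 0.437}
  ],
  "grip": 1.0,
  "grip_force": 25
}}

```text
time_s: 1.6
position: [677.3, 133.7, 358.3]
tool_rot: [[-0.499, 0.867, -0.001], [0.867, 0.499, -0.0], [0.0, -0.001, -1.0]]
ft_force: [-0.5, 0.3, 0.3]
finger_gap: 85.3
gripper_force: 0.0
```

```bash
python3 go.py 676,135.5,205,30
```

```text
t 1.6 pos [677.3 133.7 358.3] yaw 29.9 gap 85.3 pad 0.0 F [-0.5  0.3  0.3]
676,135.5,205,30 -> [ 0.0029 -0.0003  0.2045] roll -0.0009 rows 3.0
```

Request:
{"op": "arm_command", "data": {
  "steps": [
    {"x": 0.003,"y": 0,"z": 0.08},
    {"x": 0.003,"y": 0,"z": 0.14},
    {"x": 0.003,"y": 0,"z": 0.18},
    {"x": 0.003,"y": 0,"z": 0.204},
    {"x": 0.003,"y": 0,"z": 0.204},
    {"x": 0.003,"y": 0,"z": 0.204}
  ]
}}

```text
schema error: expected keys x, y, z, roll
```

Request:
{"op": "arm_command", "data": {
  "steps": [
    {"x": 0,"y": 0,"z": 0},
    {"x": 0,"y": 0,"z": 0},
    {"x": 0,"y": 0,"z": 0},
    {"x": 0,"y": 0,"z": 0},
    {"x": 0,"y": 0,"z": 0},
    {"x": 0,"y": 0,"z": 0}
  ],
  "grip": 0.4,
  "grip_force": 25
}}

```text
schema error: expected keys x, y, z, roll
```

```bash
python3 go.py; python3 - <<'E'
from cell import arm
import cv2,numpy as np
d=arm.get_image('scene'); cv2.imwrite('pics/s1.png',cv2.resize(d['frame'][60:260,150:400,::-1],None,fx=3,fy=3))
E
```

```text
t 1.6 pos [677.3 133.7 358.3] yaw 29.9 gap 85.3 pad 0.0 F [-0.5  0.3  0.3]
```

View pics/s1.png

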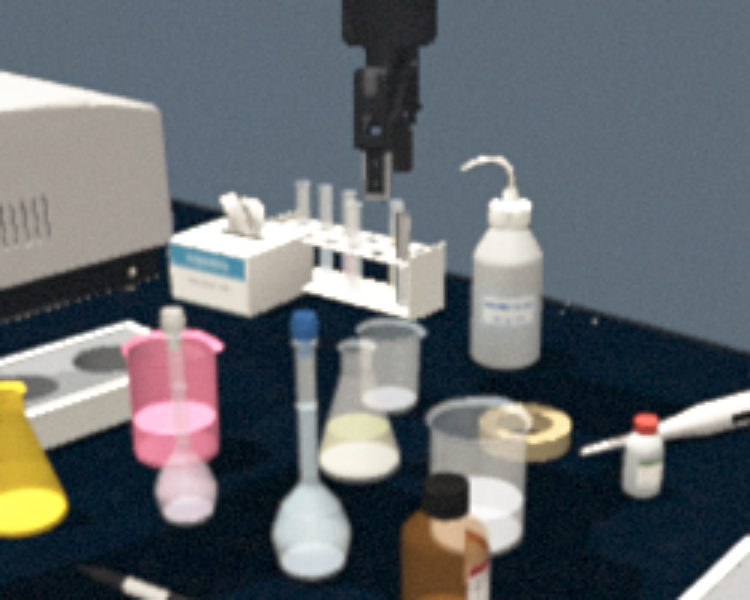

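The gripper hangs straight above the small beaker (fingers at 375,190, beaker at 390,365). Rows need all four keys, so I'm repeating the move.

Request:
{"op": "arm_command", "data": {
  "steps": [
    {"x": 0.003,"y": 0,"z": 0.08,"roll": 0},
    {"x": 0.003,"y": 0,"z": 0.14,"roll": 0},
    {"x": 0.003,"y": 0,"z": 0.18,"roll": 0},
    {"x": 0.003,"y": 0,"z": 0.204,"roll": 0},
    {"x": 0.003,"y": 0,"z": 0.204,"roll": 0},
    {"x": 0.003,"y": 0,"z": 0.204,"roll": 0}
  ]
}}

```text
time_s: 2.4
position: [675.2, 137.7, 208.1]
tool_rot: [[-0.501, 0.865, 0.002], [0.865, 0.501, 0.0], [-0.001, 0.002, -1.0]]
ft_force: [-0.1, -0.0, 0.9]
finger_gap: 85.5
gripper_force: 0.0
```

Request:
{"op": "arm_command", "data": {
  "steps": [
    {"x": 0,"y": 0,"z": 0,"roll": 0},
    {"x": 0,"y": 0,"z": 0,"roll": 0},
    {"x": 0,"y": 0,"z": 0,"roll": 0},
    {"x": 0,"y": 0,"z": 0,"roll": 0},
    {"x": 0,"y": 0,"z": 0,"roll": 0},
    {"x": 0,"y": 0,"z": 0,"roll": 0}
  ],
  "grip": 0.4,
  "grip_force": 25
}}

```text
time_s: 3.15
position: [675.2, 137.4, 207.9]
tool_rot: [[-0.501, 0.866, 0.002], [0.866, 0.501, 0.0], [-0.001, 0.002, -1.0]]
ft_force: [-0.8, -0.3, 8.6]
finger_gap: 53.6
gripper_force: 24.5
```

```bash
python3 go.py
```

```text
t 3.15 pos [675.2 137.4 207.9] yaw 30.1 gap 53.6 pad 24.5 F [-0.8 -0.3  8.6]
```

Request:
{"op": "arm_command", "data": {
  "steps": [
    {"x": 0,"y": 0,"z": -0.03,"roll": 0},
    {"x": 0,"y": 0,"z": -0.07,"roll": 0},
    {"x": 0,"y": 0,"z": -0.12,"roll": 0},
    {"x": 0,"y": 0,"z": -0.12,"roll": 0},
    {"x": 0,"y": 0,"z": -0.12,"roll": 0}
  ]
}}

```text
time_s: 3.78
position: [674.6, 137.3, 296.4]
tool_rot: [[-0.501, 0.866, -0.0], [0.866, 0.501, -0.0], [0.0, -0.0, -1.0]]
ft_force: [1.1, -0.5, -0.6]
finger_gap: 53.6
gripper_force: 26.4
```

```bash
python3 go.py 535.1,340.6,290,30; python3 - <<'E'
from cell import arm
import cv2
d=arm.get_image('scene'); cv2.imwrite('pics/s2.png',cv2.resize(d['frame'][60:260,150:400,::-1],None,fx=3,fy=3))
E
```

```text
t 3.77 pos [674.6 137.3 296.4] yaw 30.1 gap 53.6 pad 26.4 F [ 1.1 -0.5 -0.6]
535.1,340.6,290,30 -> [ 0.3277 -0.0252  0.0086] roll 0.0006 rows 4.0
```

View pics/s2.png

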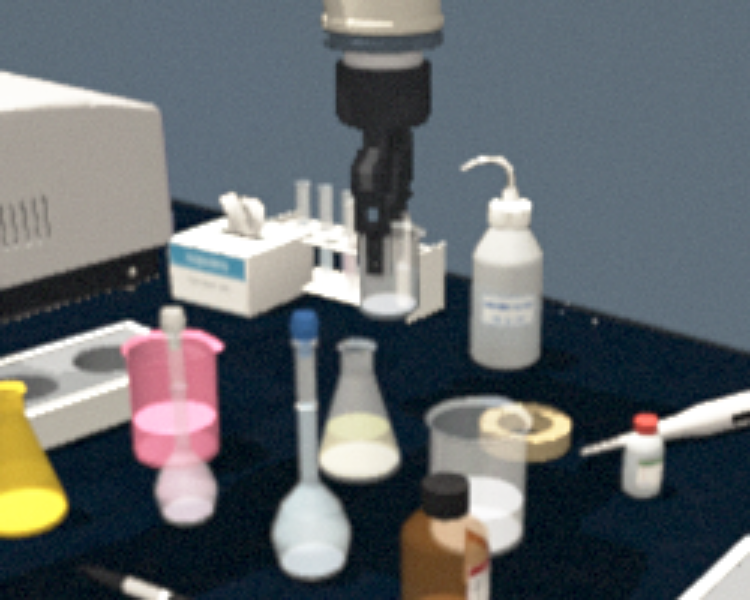

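The beaker is held upright and lifted (base centre near crop 389,303). I'll check its offset in the hand against the projected tool axis.

```bash
python3 - <<'E'
from h import *
from cell import arm
d=arm.get_image('scene');f=d['frame'].astype(float)
for z in (95,110): 
    u=proj(d,[[674.6,137.3,z],[676.1,135.5,z]]);print(z,u.round(1).tolist())
r=load('scene0')['frame'].astype(float)
D=np.abs(f-r).sum(2)
for v in (148,152,156,160,162): print(v,np.nonzero(D[v,255:310]>60)[0]+255)
t=arm.get_image('top');P=zpts(t)
print('sb pts in air', [np.round(c,1) for c in [box.mean(0) for box in [P[130:170,205:250].reshape(-1,3)] ]])
np.savez('topair.npz',**t)
E
```

```text
95 [[277.9, 160.4], [278.8, 160.5]]
110 [[277.8, 154.9], [278.7, 154.9]]
148 [269 271 272 273 274 275 277 278 279 280 287 288 289]
152 [270 271 272 273 274 275 276 277 278 279 282 283 284 288 289]
156 [270 271 272 273 274 275 276 277 278 279 280 281 282 283 284 285 288 289]
160 [270 271 272 273 274 275 276 277 278 279 280 281 282 283 284 285 286 287
 289]
162 [269 270 271 272 274 275 276 277 278 279 280 281 282 286 288 289]
sb pts in air [array([627.4, 110.5, 353.5])]
```

Request:
{"op": "arm_command", "data": {
  "steps": [
    {"x": 0.08,"y": -0.006,"z": 0,"roll": 0},
    {"x": 0.16,"y": -0.012,"z": 0,"roll": 0},
    {"x": 0.24,"y": -0.018,"z": 0,"roll": 0},
    {"x": 0.3,"y": -0.022,"z": 0,"roll": 0},
    {"x": 0.332,"y": -0.025,"z": 0,"roll": 0},
    {"x": 0.332,"y": -0.025,"z": 0.03,"roll": 0},
    {"x": 0.332,"y": -0.025,"z": 0.045,"roll": 0},
    {"x": 0.332,"y": -0.025,"z": 0.045,"roll": 0}
  ]
}}

```text
time_s: 4.92
position: [533.8, 343.1, 261.8]
tool_rot: [[-0.5, 0.866, -0.002], [0.866, 0.5, -0.001], [0.0, -0.002, -1.0]]
ft_force: [0.5, -0.1, 0.1]
finger_gap: 54.0
gripper_force: 26.5
```

```bash
python3 go.py 533.6,343.2,216,30; python3 - <<'E'
from h import *
from cell import arm
d=arm.get_image('scene');f=d['frame'].astype(float);r=load('scene0')['frame'].astype(float);D=np.abs(f-r).sum(2)
print(proj(d,[[533.6,343.2,65],[535.1,340.6,65]]).round(1).tolist())
for v in (162,166,168,170,172): print(v,np.nonzero(D[v,165:210]>60)[0]+165)
cv2.imwrite('pics/s3.png',cv2.resize(d['frame'][80:230,100:300,::-1],None,fx=4,fy=4))
E
```

```text
t 4.92 pos [533.8 343.1 261.8] yaw 30.0 gap 54.0 pad 26.5 F [ 0.5 -0.1  0.1]
533.6,343.2,216,30 -> [ 0.0003 -0.0002  0.0611] roll 0.0003 rows 1.0
[[184.7, 167.6], [185.8, 167.6]]
162 [174 175 176 177 178 179 180 181 182 183 184 185 186 187 188 189 190 191
 192 193 194 195 203 204 205 206 207 208 209]
166 [176 177 178 179 180 181 182 183 184 185 186 187 188 189 190 191 192 193
 194 195 196 203 204 205 206 207]
168 [176 177 178 179 180 181 182 183 184 185 186 187 195 196 203 204 205]
170 [176 177 178 179 180 181 188 189 190 191 192 193 195]
172 [173 175 176 177 181 182 183 184 185 186 187 188 189 190]
```

View pics/s3.png

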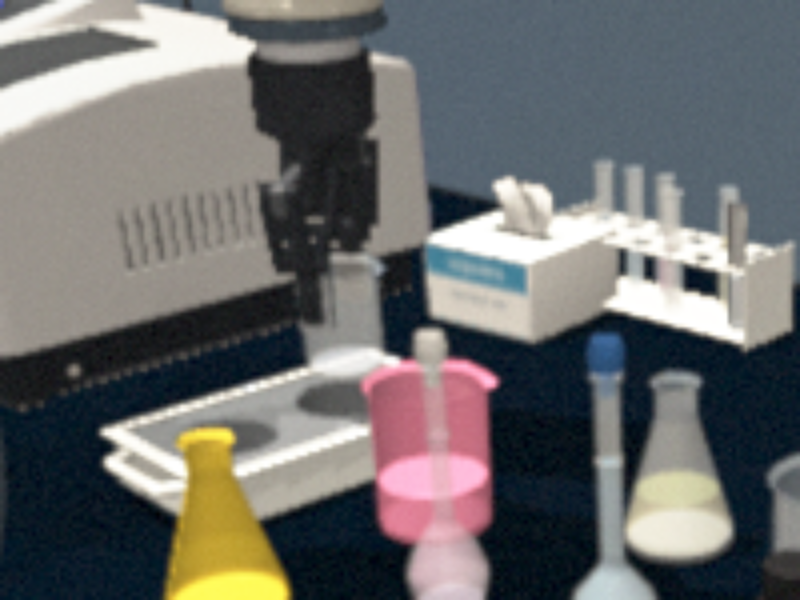

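The beaker hangs upright over the far well (base at crop 345,355 above the well at 340,400), and its centre projects onto the well to within 0.5 px. I'll lower it now.

Request:
{"op": "arm_command", "data": {
  "steps": [
    {"x": 0,"y": 0,"z": 0.02,"roll": 0},
    {"x": 0,"y": 0,"z": 0.04,"roll": 0},
    {"x": 0,"y": 0,"z": 0.052,"roll": 0},
    {"x": 0,"y": 0,"z": 0.058,"roll": 0},
    {"x": 0,"y": 0,"z": 0.062,"roll": 0},
    {"x": 0,"y": 0,"z": 0.062,"roll": 0}
  ]
}}

```text
time_s: 5.72
position: [534.0, 343.5, 216.5]
tool_rot: [[-0.501, 0.866, 0.0], [0.866, 0.501, 0.0], [-0.0, 0.0, -1.0]]
ft_force: [-0.2, -0.3, 0.9]
finger_gap: 53.6
gripper_force: 26.5
```

Request:
{"op": "arm_command", "data": {
  "steps": [
    {"x": 0,"y": 0,"z": 0.002,"roll": 0},
    {"x": 0,"y": 0,"z": 0.004,"roll": 0},
    {"x": 0,"y": 0,"z": 0.004,"roll": 0}
  ]
}}

```text
time_s: 6.1
position: [534.6, 343.7, 215.3]
tool_rot: [[-0.501, 0.866, 0.003], [0.866, 0.501, 0.001], [-0.0, 0.003, -1.0]]
ft_force: [-1.0, -4.1, 20.1]
finger_gap: 54.0
gripper_force: 27.0
```

On the floor (20 N of contact). Next I release and rise.

Request:
{"op": "arm_command", "data": {
  "steps": [
    {"x": 0,"y": 0,"z": -0.003,"roll": 0},
    {"x": 0,"y": 0,"z": -0.003,"roll": 0},
    {"x": 0,"y": 0,"z": -0.003,"roll": 0},
    {"x": 0,"y": 0,"z": -0.003,"roll": 0},
    {"x": 0,"y": 0,"z": -0.003,"roll": 0},
    {"x": 0,"y": 0,"z": -0.04,"roll": 0},
    {"x": 0,"y": 0,"z": -0.1,"roll": 0},
    {"x": 0,"y": 0,"z": -0.18,"roll": 0},
    {"x": 0,"y": 0,"z": -0.26,"roll": 0},
    {"x": 0,"y": 0,"z": -0.26,"roll": 0}
  ],
  "grip": 1.0
}}

```text
time_s: 7.35
position: [534.6, 343.9, 413.6]
tool_rot: [[-0.501, 0.865, 0.008], [0.866, 0.501, 0.004], [-0.0, 0.009, -1.0]]
ft_force: [0.1, -0.1, -0.3]
finger_gap: 85.2
gripper_force: 0.0
```

```bash
python3 go.py 425,112,410,90 425,112,279,90; python3 - <<'E'
from h import *
from cell import arm
d=arm.get_image('scene');print(proj(d,[[535.1,340.6,20],[535.1,340.6,75]]).round(1).tolist())
cv2.imwrite('pics/s4.png',cv2.resize(d['frame'][80:230,100:300,::-1],None,fx=4,fy=4))
E
```

```text
t 7.35 pos [534.6 343.9 413.6] yaw 30.1 gap 85.2 pad 0.0 F [ 0.1 -0.1 -0.3]
425,112,410,90 -> [-0.1944 -0.2813  0.0048] roll -0.666 rows 6.0
425,112,279,90 -> [-0.1944 -0.2813  0.1795] roll -0.666 rows 6.0
[[187.4, 183.3], [185.4, 164.1]]
```

View pics/s4.png

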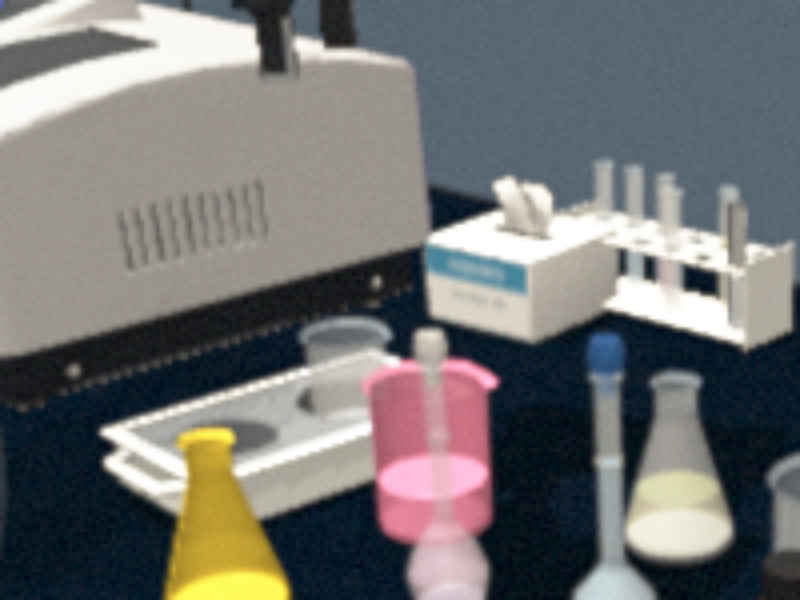

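The beaker stands in the far well, rim level (crop 345,325). Next is the small volumetric flask.

Request:
{"op": "arm_command", "data": {
  "steps": [
    {"x": -0.195,"y": -0.281,"z": 0.005,"roll": -0.666},
    {"x": -0.195,"y": -0.281,"z": 0.005,"roll": -0.666},
    {"x": -0.195,"y": -0.281,"z": 0.005,"roll": -0.666},
    {"x": -0.195,"y": -0.281,"z": 0.005,"roll": -0.666},
    {"x": -0.195,"y": -0.281,"z": 0.005,"roll": -0.666},
    {"x": -0.195,"y": -0.281,"z": 0.005,"roll": -0.666},
    {"x": -0.195,"y": -0.281,"z": 0.005,"roll": -0.666},
    {"x": -0.195,"y": -0.281,"z": 0.005,"roll": -0.666}
  ]
}}

```text
time_s: 8.4
position: [424.7, 111.5, 404.2]
tool_rot: [[-1.0, 0.003, -0.001], [0.003, 1.0, -0.0], [0.001, -0.0, -1.0]]
ft_force: [-0.1, 0.3, -0.9]
finger_gap: 85.0
gripper_force: 0.0
```

```bash
python3 go.py 424.6,112.5,279,90
```

```text
t 8.4 pos [424.7 111.5 404.2] yaw 89.8 gap 85.0 pad 0.0 F [-0.1  0.3 -0.9]
424.6,112.5,279,90 -> [1.000e-04 1.300e-03 1.669e-01] roll -0.002 rows 3.0
```

Request:
{"op": "arm_command", "data": {
  "steps": [
    {"x": 0,"y": 0.001,"z": 0.08,"roll": 0},
    {"x": 0,"y": 0.001,"z": 0.14,"roll": 0},
    {"x": 0,"y": 0.001,"z": 0.166,"roll": 0},
    {"x": 0,"y": 0.001,"z": 0.166,"roll": 0},
    {"x": 0,"y": 0.001,"z": 0.166,"roll": 0}
  ]
}}

```text
time_s: 9.02
position: [425.0, 112.3, 280.8]
tool_rot: [[-1.0, 0.001, 0.001], [0.001, 1.0, 0.0], [-0.001, 0.0, -1.0]]
ft_force: [0.2, -0.8, 0.4]
finger_gap: 85.6
gripper_force: 0.0
```

Request:
{"op": "arm_command", "data": {
  "steps": [
    {"x": 0,"y": 0,"z": 0,"roll": 0},
    {"x": 0,"y": 0,"z": 0,"roll": 0},
    {"x": 0,"y": 0,"z": 0,"roll": 0},
    {"x": 0,"y": 0,"z": 0,"roll": 0},
    {"x": 0,"y": 0,"z": 0,"roll": 0},
    {"x": 0,"y": 0,"z": 0,"roll": 0},
    {"x": 0,"y": 0,"z": 0,"roll": 0},
    {"x": 0,"y": 0,"z": 0,"roll": 0}
  ],
  "grip": 0.0,
  "grip_force": 25
}}

```text
time_s: 10.02
position: [424.9, 112.1, 280.5]
tool_rot: [[-1.0, 0.0, 0.001], [0.0, 1.0, 0.0], [-0.001, 0.0, -1.0]]
ft_force: [-0.0, -0.3, 7.4]
finger_gap: 22.8
gripper_force: 24.4
```

Request:
{"op": "arm_command", "data": {
  "steps": [
    {"x": 0,"y": 0,"z": -0.02,"roll": 0},
    {"x": 0,"y": 0,"z": -0.04,"roll": 0},
    {"x": 0,"y": 0,"z": -0.04,"roll": 0}
  ]
}}

```text
time_s: 10.4
position: [424.9, 112.1, 310.8]
tool_rot: [[-1.0, 0.0, 0.002], [0.0, 1.0, 0.0], [-0.002, 0.0, -1.0]]
ft_force: [0.7, -0.2, -1.8]
finger_gap: 22.6
gripper_force: 24.6
```

```bash
python3 go.py 443,346,400,90; python3 - <<'E'
from h import *
from cell import arm
d=arm.get_image('scene');s=arm.get_state();p=s['position'];print(proj(d,[[*p[:2],60],[*p[:2],120]]).round(1).tolist())
cv2.imwrite('pics/s5.png',cv2.resize(d['frame'][90:250,120:320,::-1],None,fx=3.6,fy=3.6))
E
```

```text
t 10.4 pos [424.9 112.1 310.8] yaw 90.0 gap 22.6 pad 24.6 F [ 0.7 -0.2 -1.8]
443,346,400,90 -> [-0.024   0.3118 -0.1189] roll -0.0001 rows 5.0
[[210.4, 207.1], [208.3, 181.7]]
```

View pics/s5.png

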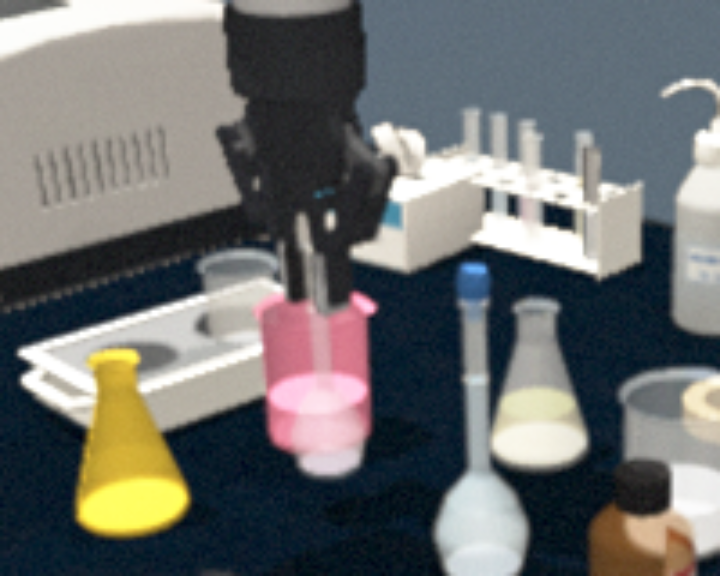

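The flask is lifted upright (bulb at crop 330,440), and its axis lies within about 2 mm of the tool axis. I'll carry it to the near well of tray_two.

Request:
{"op": "arm_command", "data": {
  "steps": [
    {"x": 0,"y": 0,"z": -0.06,"roll": 0},
    {"x": 0,"y": 0,"z": -0.12,"roll": 0},
    {"x": 0,"y": 0.05,"z": -0.12,"roll": 0},
    {"x": -0.01,"y": 0.12,"z": -0.12,"roll": 0},
    {"x": -0.02,"y": 0.19,"z": -0.12,"roll": 0},
    {"x": -0.024,"y": 0.26,"z": -0.12,"roll": 0},
    {"x": -0.024,"y": 0.3,"z": -0.12,"roll": 0},
    {"x": -0.024,"y": 0.312,"z": -0.12,"roll": 0},
    {"x": -0.024,"y": 0.312,"z": -0.06,"roll": 0},
    {"x": -0.024,"y": 0.312,"z": -0.02,"roll": 0},
    {"x": -0.024,"y": 0.312,"z": -0.02,"roll": 0},
    {"x": -0.024,"y": 0.312,"z": -0.02,"roll": 0}
  ]
}}

```text
time_s: 11.95
position: [443.2, 345.8, 326.1]
tool_rot: [[-1.0, 0.001, 0.001], [0.001, 1.0, 0.0], [-0.001, 0.0, -1.0]]
ft_force: [0.2, -0.2, 0.5]
finger_gap: 22.7
gripper_force: 24.8
```

```bash
python3 go.py 442.8,346,289,90; python3 - <<'E'
from h import *
from cell import arm
d=arm.get_image('scene');print(proj(d,[[442.8,346,60],[442.8,346,120]]).round(1).tolist())
cv2.imwrite('pics/s6.png',cv2.resize(d['frame'][80:230,90:270,::-1],None,fx=4,fy=4))
E
```

```text
t 11.95 pos [443.2 345.8 326.1] yaw 90.0 gap 22.7 pad 24.8 F [ 0.2 -0.2  0.5]
442.8,346,289,90 -> [0.0005 0.0002 0.0494] roll -0.0004 rows 1.0
[[155.1, 178.7], [151.9, 156.0]]
```

View pics/s6.png

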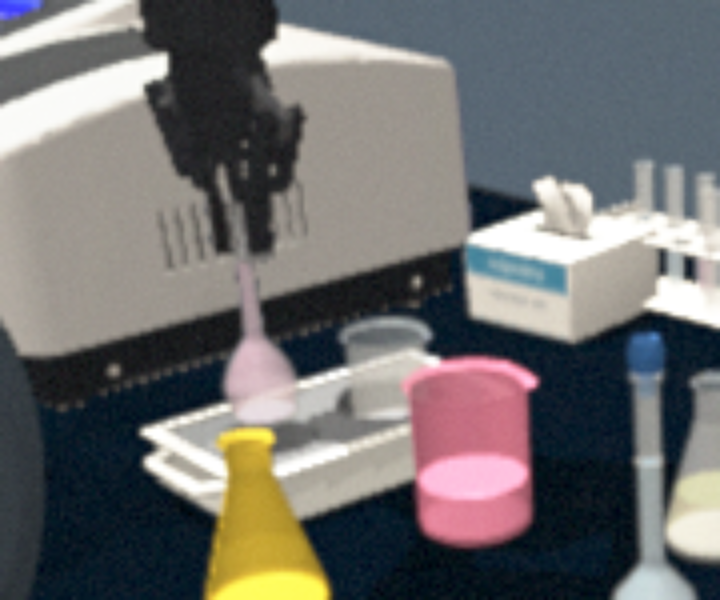

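The flask hangs upright over the near well (bulb at crop 262,380, i.e. u = 155.5 against 155.1 expected). Lowering.

Request:
{"op": "arm_command", "data": {
  "steps": [
    {"x": 0,"y": 0,"z": 0.02,"roll": 0},
    {"x": 0,"y": 0,"z": 0.038,"roll": 0},
    {"x": 0,"y": 0,"z": 0.046,"roll": 0},
    {"x": 0,"y": 0,"z": 0.05,"roll": 0},
    {"x": 0,"y": 0,"z": 0.05,"roll": 0}
  ]
}}

```text
time_s: 12.62
position: [443.2, 346.4, 288.5]
tool_rot: [[-1.0, -0.0, 0.002], [-0.0, 1.0, 0.001], [-0.002, 0.001, -1.0]]
ft_force: [-0.8, -1.4, 12.6]
finger_gap: 22.8
gripper_force: 26.9
```

Contact at 12.6 N and the expected height. I'll release gradually and rise.

Request:
{"op": "arm_command", "data": {
  "steps": [
    {"x": 0,"y": 0,"z": -0.001,"roll": 0},
    {"x": 0,"y": 0,"z": -0.001,"roll": 0},
    {"x": 0,"y": 0,"z": -0.001,"roll": 0},
    {"x": 0,"y": 0,"z": -0.001,"roll": 0},
    {"x": 0,"y": 0,"z": -0.001,"roll": 0},
    {"x": 0,"y": 0,"z": -0.001,"roll": 0},
    {"x": 0,"y": 0,"z": -0.04,"roll": 0},
    {"x": 0,"y": 0,"z": -0.1,"roll": 0},
    {"x": 0,"y": 0,"z": -0.16,"roll": 0},
    {"x": 0,"y": 0,"z": -0.16,"roll": 0}
  ],
  "grip": 0.9
}}

```text
time_s: 13.88
position: [443.3, 346.5, 411.0]
tool_rot: [[-1.0, -0.0, 0.005], [0.0, 1.0, 0.003], [-0.005, 0.003, -1.0]]
ft_force: [0.6, -0.3, -0.9]
finger_gap: 77.0
gripper_force: 0.0
```

```bash
python3 go.py 682,-119.5,405,94 682,-119.5,202,94; python3 - <<'E'
from meas import *
from cell import arm
t=arm.get_image('top');np.savez('top2.npz',**t);P=zpts(t)
q=box(P,150,238,20,145,200);print(q.mean(0).round(1),len(q)) if len(q) else print('hidden')
d=arm.get_image('scene');print(proj(d,[[442.8,346,172],[442.8,346,50]]).round(1).tolist())
cv2.imwrite('pics/s7.png',cv2.resize(d['frame'][80:230,90:270,::-1],None,fx=4,fy=4))
E
```

```text
t 13.88 pos [443.3 346.5 411. ] yaw 90.0 gap 77.0 pad 0.0 F [ 0.6 -0.3 -0.9]
682,-119.5,405,94 -> [-0.3183 -0.6213  0.008 ] roll -0.0444 rows 9.0
682,-119.5,202,94 -> [-0.3183 -0.6213  0.2787] roll -0.0444 rows 10.0
[442.6 350.1 171.7] 5
[[149.1, 135.5], [155.6, 182.3]]
```

View pics/s7.png

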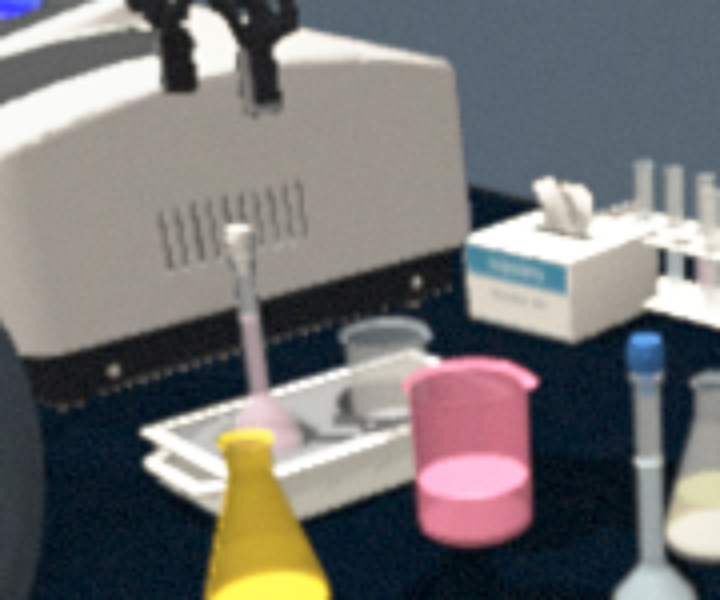

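The flask stands upright in its well (stopper at crop 238,230, within 0.5 px in u of the expected spot). Now the dropper bottle.

Request:
{"op": "arm_command", "data": {
  "steps": [
    {"x": -0.318,"y": -0.621,"z": 0.01,"roll": -0.044},
    {"x": -0.318,"y": -0.621,"z": 0.01,"roll": -0.044},
    {"x": -0.318,"y": -0.621,"z": 0.01,"roll": -0.044},
    {"x": -0.318,"y": -0.621,"z": 0.01,"roll": -0.044},
    {"x": -0.318,"y": -0.621,"z": 0.01,"roll": -0.044},
    {"x": -0.318,"y": -0.621,"z": 0.01,"roll": -0.044},
    {"x": -0.318,"y": -0.621,"z": 0.01,"roll": -0.044},
    {"x": -0.318,"y": -0.621,"z": 0.01,"roll": -0.044},
    {"x": -0.318,"y": -0.621,"z": 0.01,"roll": -0.044},
    {"x": -0.318,"y": -0.621,"z": 0.1,"roll": -0.044},
    {"x": -0.318,"y": -0.621,"z": 0.14,"roll": -0.044},
    {"x": -0.318,"y": -0.621,"z": 0.14,"roll": -0.044}
  ],
  "grip": 0.75
}}

```text
time_s: 15.48
position: [680.0, -119.4, 298.6]
tool_rot: [[-0.998, -0.069, -0.007], [-0.069, 0.998, 0.002], [0.007, 0.002, -1.0]]
ft_force: [0.1, 0.5, -0.1]
finger_gap: 64.1
gripper_force: 0.0
```

```bash
python3 go.py 682,-119.5,202,94; python3 - <<'E'
from h import *
from cell import arm
t=load('top2');P=zpts(t) 
# recheck of tall references and dropper from this later top picture
from meas import box
for n,a in dict(drop=(326,153,9,57,70),vb=(286,245,8,170,200),lb=(309,203,17,86,100),amb=(331,243,14,101,112)).items():
    q=box(P,*a);print(n,q.mean(0).round(1),len(q))
E
```

```text
t 15.47 pos [ 680.  -119.4  298.6] yaw 93.9 gap 64.1 pad 0.0 F [ 0.1  0.5 -0.1]
682,-119.5,202,94 -> [-0.0026 -0.0003  0.1288] roll -0.0006 rows 2.0
drop [ 681.6 -120.2   61. ] 36
vb [432.7  -8.7 185.6] 52
lb [544.1 -68.3  92.8] 165
amb [ 436.9 -124.7  104.9] 95
```

Request:
{"op": "arm_command", "data": {
  "steps": [
    {"x": -0.001,"y": 0,"z": 0.06,"roll": 0},
    {"x": -0.001,"y": 0,"z": 0.1,"roll": 0},
    {"x": -0.001,"y": 0,"z": 0.12,"roll": 0},
    {"x": -0.001,"y": 0,"z": 0.127,"roll": 0},
    {"x": -0.001,"y": 0,"z": 0.127,"roll": 0},
    {"x": -0.001,"y": 0,"z": 0.127,"roll": 0}
  ]
}}

```text
time_s: 16.23
position: [682.4, -119.7, 208.7]
tool_rot: [[-0.998, -0.069, 0.002], [-0.069, 0.998, -0.0], [-0.002, -0.001, -1.0]]
ft_force: [-0.7, -0.3, 0.4]
finger_gap: 63.8
gripper_force: 0.0
```

```bash
python3 go.py 682,-119.5,202,94
```

```text
t 16.23 pos [ 682.4 -119.7  208.7] yaw 94.0 gap 63.8 pad 0.0 F [-0.7 -0.3  0.4]
682,-119.5,202,94 -> [0.0005 0.0002 0.0089] roll -0.0004 rows 1.0
```

Request:
{"op": "arm_command", "data": {
  "steps": [
    {"x": 0,"y": 0,"z": 0.006,"roll": 0},
    {"x": 0,"y": 0,"z": 0.006,"roll": 0},
    {"x": 0,"y": 0,"z": 0.006,"roll": 0}
  ]
}}

```text
time_s: 16.6
position: [682.0, -119.6, 203.0]
tool_rot: [[-0.998, -0.069, -0.0], [-0.069, 0.998, 0.0], [0.0, 0.0, -1.0]]
ft_force: [-0.9, -1.0, -0.3]
finger_gap: 63.9
gripper_force: 0.0
```

Request:
{"op": "arm_command", "data": {
  "steps": [
    {"x": 0,"y": 0,"z": 0,"roll": 0},
    {"x": 0,"y": 0,"z": 0,"roll": 0},
    {"x": 0,"y": 0,"z": 0,"roll": 0},
    {"x": 0,"y": 0,"z": 0,"roll": 0},
    {"x": 0,"y": 0,"z": 0,"roll": 0},
    {"x": 0,"y": 0,"z": 0,"roll": 0},
    {"x": 0,"y": 0,"z": 0,"roll": 0}
  ],
  "grip": 0.2,
  "grip_force": 25
}}

```text
time_s: 17.48
position: [682.0, -119.6, 203.0]
tool_rot: [[-0.998, -0.069, 0.0], [-0.069, 0.998, -0.0], [-0.0, -0.0, -1.0]]
ft_force: [-1.5, 0.2, 3.6]
finger_gap: 28.2
gripper_force: 24.7
```

Request:
{"op": "arm_command", "data": {
  "steps": [
    {"x": 0,"y": 0,"z": -0.03,"roll": 0},
    {"x": 0,"y": 0,"z": -0.08,"roll": 0},
    {"x": 0,"y": 0,"z": -0.1,"roll": 0},
    {"x": 0,"y": 0,"z": -0.1,"roll": 0},
    {"x": 0,"y": 0,"z": -0.1,"roll": 0}
  ]
}}

```text
time_s: 18.1
position: [681.6, -119.5, 276.5]
tool_rot: [[-0.998, -0.069, -0.002], [-0.069, 0.998, 0.001], [0.002, 0.001, -1.0]]
ft_force: [-0.0, 0.9, -0.4]
finger_gap: 28.3
gripper_force: 24.8
```

```bash
python3 go.py 569.1,-310.6,278,94; python3 - <<'E'
from h import *
from cell import arm
d=arm.get_image('scene');f=d['frame'];p=arm.get_state()['position']
for z in (85,100,115): print(z,proj(d,[[*p[:2],z]]).round(1).tolist())
h=cv2.cvtColor(f,cv2.COLOR_RGB2HSV)
r=load('scene0')['frame'].astype(float);D=np.abs(f-r).sum(2)
for v in range(165,205,4): 
    k=(h[v,340:400,2]>120)&(h[v,340:400,1]<110)&(D[v,340:400]>60);print(v,np.nonzero(k)[0]+340)
E
```

```text
t 18.1 pos [ 681.6 -119.5  276.5] yaw 94.0 gap 28.3 pad 24.8 F [-0.   0.9 -0.4]
569.1,-310.6,278,94 -> [ 0.1671 -0.2438 -0.002 ] roll -0.0005 rows 4.0
85 [[365.1, 189.0]]
100 [[365.7, 182.8]]
115 [[366.2, 176.6]]
165 []
169 [357]
173 [356 357 363 372]
177 [356 357 360 361 362 363 364 365 366 367 368 369 371 372 373]
181 [360 361 362 363 364 365 366 367 368 369 371 372]
185 [360 361 362 363 364 365 366 367 368 369 370 371 372]
189 [359 360 361 362 363 364 365 366 367 368 369 370 371]
193 [360 361 362 363 364 365 366 367 368 369 370]
197 []
201 [366 367 368 369]
```

Request:
{"op": "arm_command", "data": {
  "steps": [
    {"x": 0.05,"y": -0.07,"z": -0.01,"roll": 0},
    {"x": 0.1,"y": -0.14,"z": -0.01,"roll": 0},
    {"x": 0.14,"y": -0.2,"z": -0.01,"roll": 0},
    {"x": 0.16,"y": -0.235,"z": 0,"roll": 0},
    {"x": 0.167,"y": -0.244,"z": 0,"roll": 0},
    {"x": 0.167,"y": -0.244,"z": 0.02,"roll": 0},
    {"x": 0.167,"y": -0.244,"z": 0.03,"roll": 0},
    {"x": 0.167,"y": -0.244,"z": 0.03,"roll": 0},
    {"x": 0.167,"y": -0.244,"z": 0.03,"roll": 0}
  ]
}}

```text
time_s: 19.27
position: [570.0, -310.2, 255.5]
tool_rot: [[-0.998, -0.07, 0.0], [-0.07, 0.998, -0.0], [-0.0, -0.0, -1.0]]
ft_force: [-0.1, -0.6, -0.2]
finger_gap: 28.3
gripper_force: 24.8
```

```bash
python3 go.py 569.1,-310.6,211,94; python3 - <<'E'
from h import *
from cell import arm
d=arm.get_image('scene');f=d['frame'];p=arm.get_state()['position']
for z in (65,80,95): print(z,proj(d,[[569.1,-310.6,z]]).round(1).tolist())
h=cv2.cvtColor(f,cv2.COLOR_RGB2HSV);r=load('scene0')['frame'].astype(float);D=np.abs(f-r).sum(2)
for v in range(220,250,4): 
    k=(h[v,395:450,2]>120)&(h[v,395:450,1]<110)&(D[v,395:450]>60);print(v,np.nonzero(k)[0]+395)
E
```

```text
t 19.27 pos [ 570.  -310.2  255.5] yaw 94.0 gap 28.3 pad 24.8 F [-0.1 -0.6 -0.2]
569.1,-310.6,211,94 -> [ 0.0013 -0.0004  0.0593] roll 0.0001 rows 1.0
65 [[421.3, 244.0]]
80 [[422.4, 236.8]]
95 [[423.5, 229.6]]
220 [412 413]
224 [412 413 432 433 434]
228 [411 412 416 417 418 419 420 421 422 423 424 425 426 427 428 429 432 433]
232 [411 412 415 416 417 418 419 420 421 422 423 424 425 426 427 428 429 431
 432 433]
236 [415 416 417 418 419 420 421 422 423 424 425 426 427 428 430 431 432]
240 [397 398 399 400 401 402 403 414 415 416 417 418 419 420 421 422 423 424
 425 426 427 428 429 430]
244 [395 396 397 398 399 406 407 408 409 410 411 412 413 414 415 416 417 418
 419 421 422 423 424 425 426 427 428 429]
248 [395 413 414 415 416 417 418 419 420 421 422 423 424 425 426 427 428 429]
```

Aligned to about 1 mm (bottle centre u ≈ 422.5 against 422.4). Lower.

Request:
{"op": "arm_command", "data": {
  "steps": [
    {"x": 0.001,"y": 0,"z": 0.025,"roll": 0},
    {"x": 0.001,"y": 0,"z": 0.045,"roll": 0},
    {"x": 0.001,"y": 0,"z": 0.055,"roll": 0},
    {"x": 0.001,"y": 0,"z": 0.06,"roll": 0},
    {"x": 0.001,"y": 0,"z": 0.06,"roll": 0},
    {"x": 0.001,"y": 0,"z": 0.06,"roll": 0}
  ]
}}

```text
time_s: 20.08
position: [568.9, -310.9, 210.5]
tool_rot: [[-0.998, -0.069, 0.0], [-0.069, 0.998, -0.0], [-0.0, -0.0, -1.0]]
ft_force: [-0.0, -0.7, -0.2]
finger_gap: 28.2
gripper_force: 25.4
```

Request:
{"op": "arm_command", "data": {
  "steps": [
    {"x": 0,"y": 0,"z": 0.002,"roll": 0},
    {"x": 0,"y": 0,"z": 0.003,"roll": 0},
    {"x": 0,"y": 0,"z": 0.003,"roll": 0}
  ]
}}

```text
time_s: 20.45
position: [569.1, -310.8, 210.1]
tool_rot: [[-0.998, -0.069, 0.001], [-0.069, 0.998, -0.001], [-0.001, -0.001, -1.0]]
ft_force: [-6.7, 6.0, 28.9]
finger_gap: 28.2
gripper_force: 28.3
```

Request:
{"op": "arm_command", "data": {
  "steps": [
    {"x": 0,"y": 0,"z": -0.002,"roll": 0},
    {"x": 0,"y": 0,"z": -0.002,"roll": 0},
    {"x": 0,"y": 0,"z": -0.002,"roll": 0},
    {"x": 0,"y": 0,"z": -0.002,"roll": 0},
    {"x": 0,"y": 0,"z": -0.002,"roll": 0},
    {"x": 0,"y": 0,"z": -0.04,"roll": 0},
    {"x": 0,"y": 0,"z": -0.1,"roll": 0},
    {"x": 0,"y": 0,"z": -0.18,"roll": 0},
    {"x": 0,"y": 0,"z": -0.2,"roll": 0},
    {"x": 0,"y": 0,"z": -0.2,"roll": 0}
  ],
  "grip": 0.65
}}

```text
time_s: 21.7
position: [568.9, -310.9, 358.8]
tool_rot: [[-0.998, -0.069, 0.001], [-0.069, 0.998, -0.001], [-0.001, -0.001, -1.0]]
ft_force: [-0.5, -0.2, -0.0]
finger_gap: 55.7
gripper_force: 0.0
```

```bash
python3 go.py 436.7,-123.5,360,94 436.7,-123.5,225,94; python3 - <<'E'
from h import *
from cell import arm
d=arm.get_image('scene');f=d['frame']
h=cv2.cvtColor(f,cv2.COLOR_RGB2HSV);m=cv2.inRange(h,(0,120,100),(12,255,255));v,u=np.nonzero(m[200:280,395:450]);print('red cap',u.mean()+395,v.mean()+200,len(u),proj(d,[[569.1,-310.6,63]]))
E
```

```text
t 21.7 pos [ 568.9 -310.9  358.8] yaw 94.0 gap 55.7 pad 0.0 F [-0.5 -0.2 -0. ]
436.7,-123.5,360,94 -> [ 0.1587  0.2614 -0.0016] roll -0.0005 rows 4.0
436.7,-123.5,225,94 -> [0.1587 0.2614 0.1784] roll -0.0005 rows 5.0
red cap 434.5617283950617 227.14197530864197 162 [[421.13387639 244.89466886]]
```

```bash
python3 - <<'E'
from h import *
from cell import arm
d=arm.get_image('scene');f=d['frame']
h=cv2.cvtColor(f,cv2.COLOR_RGB2HSV);m=cv2.inRange(h,(0,120,100),(12,255,255))[200:280,395:460];n,l,st,c=cv2.connectedComponentsWithStats(m)
for s,k in zip(st[1:],c[1:]): 
    if s[4]>5: print(s[4],k+[395,200])
E
```

```text
93 [445.1827957 213.3655914]
71 [421.32394366 244.71830986]
```

Request:
{"op": "arm_command", "data": {
  "steps": [
    {"x": 0.04,"y": 0.07,"z": 0,"roll": 0},
    {"x": 0.08,"y": 0.14,"z": 0,"roll": 0},
    {"x": 0.12,"y": 0.2,"z": 0,"roll": 0},
    {"x": 0.15,"y": 0.25,"z": 0,"roll": 0},
    {"x": 0.159,"y": 0.261,"z": 0,"roll": 0},
    {"x": 0.159,"y": 0.261,"z": 0.03,"roll": 0},
    {"x": 0.159,"y": 0.261,"z": 0.03,"roll": 0},
    {"x": 0.159,"y": 0.261,"z": 0.03,"roll": 0}
  ],
  "grip": 1.0
}}

```text
time_s: 22.8
position: [436.8, -124.2, 335.6]
tool_rot: [[-0.998, -0.069, -0.001], [-0.069, 0.998, 0.0], [0.001, 0.0, -1.0]]
ft_force: [1.1, 0.4, 0.9]
finger_gap: 85.2
gripper_force: 0.0
```

```bash
python3 go.py 436.7,-123.8,225,94
```

```text
t 22.8 pos [ 436.8 -124.2  335.6] yaw 93.9 gap 85.2 pad 0.0 F [1.1 0.4 0.9]
436.7,-123.8,225,94 -> [1.000e-04 6.000e-04 1.475e-01] roll -0.0007 rows 2.0
```

The dropper's red cap is at (421.3,244.7), exactly where a seated bottle should show. Now the brown bottle.

Request:
{"op": "arm_command", "data": {
  "steps": [
    {"x": 0,"y": 0,"z": 0.06,"roll": 0},
    {"x": 0,"y": 0,"z": 0.11,"roll": 0},
    {"x": 0,"y": 0,"z": 0.138,"roll": 0},
    {"x": 0,"y": 0,"z": 0.148,"roll": 0},
    {"x": 0,"y": 0,"z": 0.148,"roll": 0},
    {"x": 0,"y": 0,"z": 0.148,"roll": 0}
  ]
}}

```text
time_s: 23.55
position: [436.8, -124.0, 225.5]
tool_rot: [[-0.998, -0.069, 0.001], [-0.069, 0.998, -0.001], [-0.001, -0.001, -1.0]]
ft_force: [-0.4, -0.7, -0.6]
finger_gap: 85.3
gripper_force: 0.0
```

Request:
{"op": "arm_command", "data": {
  "steps": [
    {"x": 0,"y": 0,"z": 0,"roll": 0},
    {"x": 0,"y": 0,"z": 0,"roll": 0},
    {"x": 0,"y": 0,"z": 0,"roll": 0},
    {"x": 0,"y": 0,"z": 0,"roll": 0},
    {"x": 0,"y": 0,"z": 0,"roll": 0},
    {"x": 0,"y": 0,"z": 0,"roll": 0}
  ],
  "grip": 0.4,
  "grip_force": 35
}}

```text
time_s: 24.3
position: [436.6, -123.9, 225.2]
tool_rot: [[-0.998, -0.069, 0.001], [-0.069, 0.998, -0.0], [-0.001, -0.001, -1.0]]
ft_force: [-1.2, 0.8, 10.4]
finger_gap: 55.1
gripper_force: 34.9
```

Request:
{"op": "arm_command", "data": {
  "steps": [
    {"x": 0,"y": 0,"z": -0.03,"roll": 0},
    {"x": 0,"y": 0,"z": -0.08,"roll": 0},
    {"x": 0,"y": 0,"z": -0.1,"roll": 0},
    {"x": 0,"y": 0,"z": -0.1,"roll": 0},
    {"x": 0,"y": 0,"z": -0.1,"roll": 0}
  ]
}}

```text
time_s: 24.92
position: [436.2, -123.7, 299.1]
tool_rot: [[-0.998, -0.069, -0.001], [-0.069, 0.998, 0.0], [0.001, 0.0, -1.0]]
ft_force: [0.0, 1.0, -1.6]
finger_gap: 55.4
gripper_force: 38.0
```

```bash
python3 go.py 489.4,-316.1,300,94; python3 - <<'E'
from h import *
from cell import arm
d=arm.get_image('scene');f=d['frame'];p=arm.get_state()['position']
for z in (80,95,110): print(z,proj(d,[[*p[:2],z]]).round(1).tolist())
h=cv2.cvtColor(f,cv2.COLOR_RGB2HSV)
for v in range(205,245,5): 
    k=np.nonzero(cv2.inRange(h[v:v+1,250:350],(5,90,50),(18,255,255))[0])[0]+250;print(v,k.min() if len(k) else 0,k.max() if len(k) else 0,len(k))
E
```

```text
t 24.93 pos [ 436.2 -123.7  299.1] yaw 94.0 gap 55.4 pad 38.0 F [ 0.   1.  -1.6]
489.4,-316.1,300,94 -> [-0.0531 -0.2608 -0.0012] roll -0.0005 rows 4.0
80 [[297.0, 231.1]]
95 [[297.1, 224.0]]
110 [[297.2, 216.7]]
205 283 306 24
210 284 336 20
215 283 305 20
220 283 295 13
225 283 293 11
230 283 296 14
235 284 293 10
240 0 0 0
```

Request:
{"op": "arm_command", "data": {
  "steps": [
    {"x": -0.015,"y": -0.07,"z": 0,"roll": 0},
    {"x": -0.03,"y": -0.14,"z": 0,"roll": 0},
    {"x": -0.044,"y": -0.21,"z": 0,"roll": 0},
    {"x": -0.052,"y": -0.25,"z": 0,"roll": 0},
    {"x": -0.053,"y": -0.26,"z": 0,"roll": 0},
    {"x": -0.053,"y": -0.26,"z": 0.03,"roll": 0},
    {"x": -0.053,"y": -0.26,"z": 0.03,"roll": 0},
    {"x": -0.053,"y": -0.26,"z": 0.03,"roll": 0}
  ]
}}

```text
time_s: 25.98
position: [489.5, -315.1, 277.3]
tool_rot: [[-0.998, -0.07, -0.001], [-0.07, 0.998, 0.0], [0.0, 0.0, -1.0]]
ft_force: [0.6, -0.1, -1.0]
finger_gap: 55.5
gripper_force: 38.1
```

```bash
python3 go.py 489.4,-316.1,233.5,94; python3 - <<'E'
from h import *
from cell import arm
d=arm.get_image('scene');f=d['frame']
for z in (60,75,95): print(z,proj(d,[[489.4,-316.1,z],[489.4+18.3,-316.1-21.2,z],[489.4-18.3,-316.1+21.2,z]]).round(1).tolist())
h=cv2.cvtColor(f,cv2.COLOR_RGB2HSV)
for v in range(235,275,5): 
    k=np.nonzero(cv2.inRange(h[v:v+1,370:440],(5,90,50),(18,255,255))[0])[0]+370;print(v,k.min() if len(k) else 0,k.max() if len(k) else 0,len(k))
E
```

```text
t 25.98 pos [ 489.5 -315.1  277.3] yaw 94.0 gap 55.5 pad 38.1 F [ 0.6 -0.1 -1. ]
489.4,-316.1,233.5,94 -> [ 0.0003 -0.0013  0.0584] roll -0.0002 rows 1.0
60 [[403.2, 265.3], [419.5, 265.3], [386.8, 265.3]]
75 [[404.2, 257.8], [420.7, 257.9], [387.7, 257.8]]
95 [[405.6, 247.7], [422.3, 247.7], [388.9, 247.7]]
235 389 421 33
240 390 420 31
245 389 419 31
250 389 418 30
255 388 416 29
260 388 411 24
265 387 415 29
270 389 418 30
```

Bottle edges match the expected outline over the well within about 1 px. Lower.

Request:
{"op": "arm_command", "data": {
  "steps": [
    {"x": 0,"y": -0.001,"z": 0.025,"roll": 0},
    {"x": 0,"y": -0.001,"z": 0.045,"roll": 0},
    {"x": 0,"y": -0.001,"z": 0.054,"roll": 0},
    {"x": 0,"y": -0.001,"z": 0.06,"roll": 0},
    {"x": 0,"y": -0.001,"z": 0.06,"roll": 0},
    {"x": 0,"y": -0.001,"z": 0.06,"roll": 0}
  ]
}}

```text
time_s: 26.78
position: [489.8, -316.6, 232.6]
tool_rot: [[-0.998, -0.069, 0.001], [-0.069, 0.998, -0.001], [-0.001, -0.001, -1.0]]
ft_force: [-0.3, -0.9, 3.0]
finger_gap: 55.5
gripper_force: 38.1
```

Request:
{"op": "arm_command", "data": {
  "steps": [
    {"x": 0,"y": 0,"z": 0,"roll": 0},
    {"x": 0,"y": 0,"z": 0,"roll": 0},
    {"x": 0,"y": 0,"z": 0,"roll": 0},
    {"x": 0,"y": 0,"z": 0,"roll": 0},
    {"x": 0,"y": 0,"z": 0,"roll": 0},
    {"x": 0,"y": 0,"z": -0.04,"roll": 0},
    {"x": 0,"y": 0,"z": -0.1,"roll": 0},
    {"x": 0,"y": 0,"z": -0.18,"roll": 0},
    {"x": 0,"y": 0,"z": -0.22,"roll": 0},
    {"x": 0,"y": 0,"z": -0.22,"roll": 0}
  ],
  "grip": 1.0
}}

```text
time_s: 28.02
position: [489.9, -316.5, 399.7]
tool_rot: [[-0.998, -0.069, 0.004], [-0.069, 0.998, -0.003], [-0.003, -0.003, -1.0]]
ft_force: [1.3, 0.7, -0.1]
finger_gap: 85.5
gripper_force: 0.0
```

```bash
python3 go.py 568.7,73.8,400,94; python3 - <<'E'
from meas import *
from cell import arm
d=arm.get_image('scene');f=d['frame'];h=cv2.cvtColor(f,cv2.COLOR_RGB2HSV)
m=cv2.inRange(h[200:300,370:440],(5,90,50),(18,255,255));v,u=np.nonzero(m);print('amber px',u.min()+370,u.max()+370,v.min()+200,v.max()+200)
print(proj(d,[[489.4,-316.1,8+z] for z in (0,50,105)]).round(1).tolist())
t=arm.get_image('top');np.savez('top3.npz',**t);P=zpts(t)
q=box(P,253,193,13,95,112);c,r=circ(q[:,:2]);print('conical',c.round(1),len(q),'z',np.median(q[:,2]).round(1))
E
```

```text
t 28.02 pos [ 489.9 -316.5  399.7] yaw 94.0 gap 85.5 pad 0.0 F [ 1.3  0.7 -0.1]
568.7,73.8,400,94 -> [-1.408e-01  5.120e-01 -4.000e-04] roll -0.0004 rows 7.0
amber px 386 420 249 291
[[399.8, 290.2], [403.0, 266.3], [406.9, 238.3]]
conical [568.7  73.8  13. ] 45 z 102.7
```

Request:
{"op": "arm_command", "data": {
  "steps": [
    {"x": -0.02,"y": 0.08,"z": 0,"roll": 0},
    {"x": -0.04,"y": 0.16,"z": 0,"roll": 0},
    {"x": -0.064,"y": 0.24,"z": 0,"roll": 0},
    {"x": -0.09,"y": 0.32,"z": 0,"roll": 0},
    {"x": -0.11,"y": 0.4,"z": 0,"roll": 0},
    {"x": -0.13,"y": 0.47,"z": 0,"roll": 0},
    {"x": -0.141,"y": 0.512,"z": 0,"roll": 0},
    {"x": -0.141,"y": 0.512,"z": 0.03,"roll": 0},
    {"x": -0.141,"y": 0.512,"z": 0.08,"roll": 0},
    {"x": -0.141,"y": 0.512,"z": 0.08,"roll": 0},
    {"x": -0.141,"y": 0.512,"z": 0.08,"roll": 0}
  ],
  "grip": 0.8
}}

```text
time_s: 29.5
position: [568.8, 73.9, 337.5]
tool_rot: [[-0.998, -0.069, -0.0], [-0.069, 0.998, 0.0], [0.0, 0.0, -1.0]]
ft_force: [-0.4, 1.3, 1.0]
finger_gap: 68.2
gripper_force: 0.0
```

```bash
python3 go.py 568.7,73.8,251,94
```

```text
t 29.5 pos [568.8  73.9 337.5] yaw 93.9 gap 68.2 pad 0.0 F [-0.4  1.3  1. ]
568.7,73.8,251,94 -> [ 1.000e-04 -2.000e-04  1.154e-01] roll -0.0006 rows 2.0
```

Request:
{"op": "arm_command", "data": {
  "steps": [
    {"x": 0,"y": 0,"z": 0.06,"roll": 0},
    {"x": 0,"y": 0,"z": 0.1,"roll": 0},
    {"x": 0,"y": 0,"z": 0.115,"roll": 0},
    {"x": 0,"y": 0,"z": 0.115,"roll": 0},
    {"x": 0,"y": 0,"z": 0.115,"roll": 0}
  ]
}}

```text
time_s: 30.12
position: [569.2, 74.0, 252.4]
tool_rot: [[-0.998, -0.069, 0.002], [-0.069, 0.998, 0.0], [-0.002, -0.0, -1.0]]
ft_force: [0.6, -0.4, 0.8]
finger_gap: 68.6
gripper_force: 0.0
```

Request:
{"op": "arm_command", "data": {
  "steps": [
    {"x": 0,"y": 0,"z": 0,"roll": 0},
    {"x": 0,"y": 0,"z": 0,"roll": 0},
    {"x": 0,"y": 0,"z": 0,"roll": 0},
    {"x": 0,"y": 0,"z": 0,"roll": 0},
    {"x": 0,"y": 0,"z": 0,"roll": 0},
    {"x": 0,"y": 0,"z": 0,"roll": 0},
    {"x": 0,"y": 0,"z": 0,"roll": 0}
  ],
  "grip": 0.15,
  "grip_force": 30
}}

```text
time_s: 31.0
position: [568.9, 73.9, 251.5]
tool_rot: [[-0.998, -0.069, 0.001], [-0.069, 0.998, -0.0], [-0.001, -0.0, -1.0]]
ft_force: [-0.4, -2.0, 6.1]
finger_gap: 27.5
gripper_force: 29.1
```

Request:
{"op": "arm_command", "data": {
  "steps": [
    {"x": 0,"y": 0,"z": -0.03,"roll": 0},
    {"x": 0,"y": 0,"z": -0.08,"roll": 0},
    {"x": 0,"y": 0,"z": -0.14,"roll": 0},
    {"x": 0,"y": 0,"z": -0.19,"roll": 0},
    {"x": 0,"y": 0,"z": -0.19,"roll": 0},
    {"x": 0,"y": 0,"z": -0.19,"roll": 0}
  ]
}}

```text
time_s: 31.75
position: [568.2, 74.0, 392.8]
tool_rot: [[-0.998, -0.069, -0.001], [-0.069, 0.998, -0.0], [0.001, 0.0, -1.0]]
ft_force: [-0.6, -0.1, -1.4]
finger_gap: 27.0
gripper_force: 29.7
```

```bash
python3 go.py 398,-322.3,394,94; python3 - <<'E'
from h import *
from cell import arm
d=arm.get_image('scene');f=d['frame'];p=arm.get_state()['position']
print(proj(d,[[*p[:2],z] for z in (145,160,200)]).round(1).tolist())
r=load('scene0')['frame'].astype(float);D=np.abs(f-r).sum(2)
for v in range(135,185,5):
    k=np.nonzero(D[v,235:305]>50)[0]+235;print(v,k.min() if len(k) else 0,k.max() if len(k) else 0,len(k))
cv2.imwrite('pics/s8.png',cv2.resize(f[60:260,180:430,::-1],None,fx=3,fy=3))
E
```

```text
t 31.75 pos [568.2  74.  392.8] yaw 94.0 gap 27.0 pad 29.7 F [-0.6 -0.1 -1.4]
398,-322.3,394,94 -> [ 0.2629 -0.5115 -0.0016] roll -0.0005 rows 7.0
[[267.3, 157.6], [267.1, 151.2], [266.8, 134.0]]
135 259 275 16
140 258 277 20
145 247 279 22
150 236 281 25
155 254 282 8
160 253 281 27
165 247 283 15
170 268 292 25
175 262 290 29
180 257 299 30
```

View pics/s8.png

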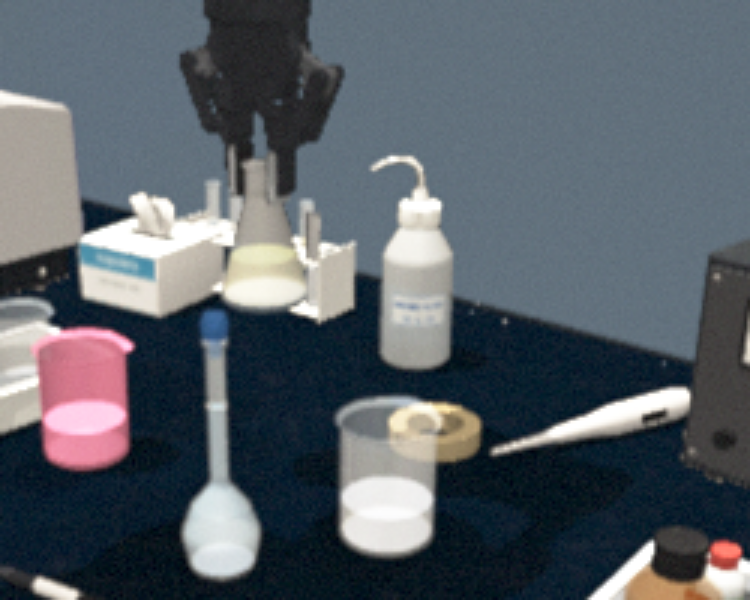

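The conical flask is held upright (base at crop 263,290, matching the tool axis). Large flask and large beaker are undisturbed. I'll carry it at 140 mm to the near well of tray_three.

Request:
{"op": "arm_command", "data": {
  "steps": [
    {"x": 0.03,"y": -0.06,"z": 0,"roll": 0},
    {"x": 0.07,"y": -0.13,"z": 0,"roll": 0},
    {"x": 0.105,"y": -0.205,"z": 0,"roll": 0},
    {"x": 0.145,"y": -0.28,"z": 0,"roll": 0},
    {"x": 0.185,"y": -0.355,"z": 0,"roll": 0},
    {"x": 0.22,"y": -0.43,"z": 0,"roll": 0},
    {"x": 0.25,"y": -0.485,"z": 0,"roll": 0},
    {"x": 0.262,"y": -0.511,"z": 0,"roll": 0},
    {"x": 0.262,"y": -0.511,"z": 0.05,"roll": 0},
    {"x": 0.262,"y": -0.511,"z": 0.1,"roll": 0},
    {"x": 0.262,"y": -0.511,"z": 0.12,"roll": 0},
    {"x": 0.262,"y": -0.511,"z": 0.12,"roll": 0}
  ]
}}

```text
time_s: 33.3
position: [398.9, -321.7, 302.6]
tool_rot: [[-0.998, -0.069, -0.002], [-0.069, 0.998, 0.002], [0.002, 0.002, -1.0]]
ft_force: [0.3, -0.1, -0.7]
finger_gap: 27.0
gripper_force: 30.0
```

```bash
python3 go.py 398,-322.3,259.5,94; python3 - <<'E'
from h import *
from cell import arm
d=arm.get_image('scene');f=d['frame']
print(proj(d,[[398+a*.653,-322.3-a*.757,z] for z in (55,65,75) for a in (-32,0,32)]).round(1).tolist())
r=load('scene0')['frame'].astype(float);D=np.abs(f-r).sum(2)
for v in range(270,300,5):
    k=np.nonzero(D[v,350:410]>50)[0]+350;print(v,k.min() if len(k) else 0,k.max() if len(k) else 0,len(k))
E
```

```text
t 33.3 pos [ 398.9 -321.7  302.6] yaw 94.0 gap 27.0 pad 30.0 F [ 0.3 -0.1 -0.7]
398,-322.3,259.5,94 -> [ 0.0012 -0.0008  0.0575] roll -0.0004 rows 1.0
[[358.5, 293.5], [378.9, 293.5], [399.2, 293.6], [359.0, 288.3], [379.5, 288.3], [400.0, 288.3], [359.4, 283.0], [380.0, 283.0], [400.7, 283.0]]
270 354 409 45
275 355 409 52
280 352 409 55
285 350 409 59
290 350 409 59
295 350 409 59
```

Request:
{"op": "arm_command", "data": {
  "steps": [
    {"x": 0.001,"y": -0.001,"z": 0.02,"roll": 0},
    {"x": 0.001,"y": -0.001,"z": 0.04,"roll": 0},
    {"x": 0.001,"y": -0.001,"z": 0.052,"roll": 0},
    {"x": 0.001,"y": -0.001,"z": 0.057,"roll": 0},
    {"x": 0.001,"y": -0.001,"z": 0.057,"roll": 0},
    {"x": 0.001,"y": -0.001,"z": 0.057,"roll": 0}
  ]
}}

```text
time_s: 34.1
position: [398.4, -322.7, 261.0]
tool_rot: [[-0.998, -0.069, 0.0], [-0.069, 0.998, -0.0], [-0.0, -0.0, -1.0]]
ft_force: [-0.1, -0.5, -1.3]
finger_gap: 27.2
gripper_force: 30.0
```

Request:
{"op": "arm_command", "data": {
  "steps": [
    {"x": 0,"y": 0,"z": 0.002,"roll": 0},
    {"x": 0,"y": 0,"z": 0.003,"roll": 0},
    {"x": 0,"y": 0,"z": 0.003,"roll": 0},
    {"x": 0,"y": 0,"z": 0.003,"roll": 0}
  ]
}}

```text
time_s: 34.6
position: [398.7, -323.1, 259.3]
tool_rot: [[-0.998, -0.069, 0.002], [-0.069, 0.998, -0.002], [-0.002, -0.002, -1.0]]
ft_force: [-2.0, -0.7, 11.5]
finger_gap: 27.6
gripper_force: 30.8
```

Seated (11.5 N). Release and rise, then move clear for the final check.

Request:
{"op": "arm_command", "data": {
  "steps": [
    {"x": 0,"y": 0,"z": -0.001,"roll": 0},
    {"x": 0,"y": 0,"z": -0.001,"roll": 0},
    {"x": 0,"y": 0,"z": -0.001,"roll": 0},
    {"x": 0,"y": 0,"z": -0.001,"roll": 0},
    {"x": 0,"y": 0,"z": -0.001,"roll": 0},
    {"x": 0,"y": 0,"z": -0.04,"roll": 0},
    {"x": 0,"y": 0,"z": -0.1,"roll": 0},
    {"x": 0,"y": 0,"z": -0.18,"roll": 0},
    {"x": 0,"y": 0,"z": -0.2,"roll": 0},
    {"x": 0,"y": 0,"z": -0.2,"roll": 0}
  ],
  "grip": 0.8
}}

```text
time_s: 35.85
position: [398.3, -322.6, 408.9]
tool_rot: [[-0.998, -0.069, 0.001], [-0.069, 0.998, -0.001], [-0.001, -0.001, -1.0]]
ft_force: [0.3, -0.8, -1.1]
finger_gap: 68.2
gripper_force: 0.0
```

Request:
{"op": "arm_command", "data": {
  "steps": [
    {"x": -0.03,"y": 0.08,"z": -0.2,"roll": 0},
    {"x": -0.06,"y": 0.16,"z": -0.2,"roll": 0},
    {"x": -0.09,"y": 0.24,"z": -0.2,"roll": 0},
    {"x": -0.12,"y": 0.31,"z": -0.2,"roll": 0},
    {"x": -0.13,"y": 0.36,"z": -0.2,"roll": 0},
    {"x": -0.13,"y": 0.4,"z": -0.2,"roll": 0},
    {"x": -0.13,"y": 0.42,"z": -0.2,"roll": 0},
    {"x": -0.13,"y": 0.42,"z": -0.2,"roll": 0}
  ]
}}

```text
time_s: 36.85
position: [474.0, -1.0, 556.9]
tool_rot: [[-0.997, -0.071, -0.002], [-0.071, 0.997, 0.0], [0.002, 0.0, -1.0]]
ft_force: [0.6, 0.5, 0.5]
finger_gap: 68.7
gripper_force: 0.0
```

```bash
python3 go.py; python3 - <<'E'
from meas import *
from cell import arm
t=arm.get_image('top');P=zpts(t);np.savez('top4.npz',**t)
W=dict(con=(398,-322.3,112),amb=(489.4,-316.1,113),drop=(569.1,-310.6,70),vs=(442.8,346,172),sb=(535.1,340.6,80))
for n,(x,y,z) in W.items():
    u,v=proj(t,[[x,y,z]])[0].round().astype(int); q=box(P,u,v,15,z-8,z+8)
    if len(q)<4: print(n,'none',len(q)); continue
    print(n,'offset',(q[:,:2].mean(0)-[x,y]).round(1),'circ',(circ(q[:,:2])[0][:2]-[x,y]).round(1),'z',np.median(q[:,2]).round(1),'expected',z,len(q))
for n,a in dict(vb=(286,245,8,170,200),lb=(309,203,17,86,100)).items():
    q=box(P,*a);print(n,q.mean(0).round(1) if len(q) else None,len(q))
d=arm.get_image('scene')
a=cv2.resize(d['frame'][110:330,100:480,::-1],None,fx=1.05*2,fy=2.1); cv2.imwrite('pics/s9.png',a); print(a.shape)
E
```

```text
t 36.85 pos [474.   -1.  556.9] yaw 94.1 gap 68.7 pad 0.0 F [0.6 0.5 0.5]
con offset [ 0.7 -3.3] circ [ 0.8 -0.9] z 109.7 expected 112 52
amb offset [-0.7  1.6] circ [-0.8  1.9] z 112.0 expected 113 121
drop offset [-1.4  1.5] circ [-1.3  1.2] z 68.5 expected 70 40
vs offset [-1.6  0.1] circ [-1.3  0.7] z 171.0 expected 172 44
sb offset [2.5 4.5] circ [0.  1.3] z 78.4 expected 80 127
vb None 0
lb None 0
(462, 798, 3)
```

View pics/s9.png

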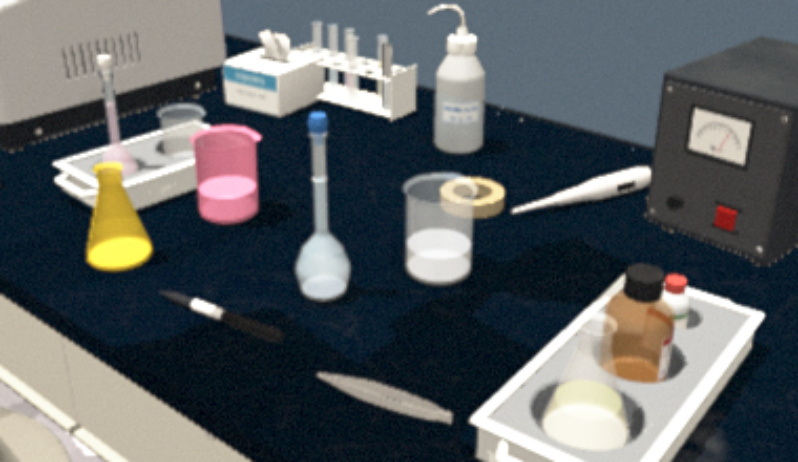

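All five stand upright in their wells at the expected heights, within about 2 mm of centre. The large flask (325,265) and large beaker (438,230) stand untouched. Hand in.

```bash
python3 -c "
from cell import arm
print(arm.finish_job())"
```

```text
the job is handed in; nothing more can be done
None
```

Both kits are made up and the job is handed in at about 37 s: in the last images all five pieces stand upright in their wells, about 2 mm or less off centre, and the larger flask and beaker look untouched; no verdict came back.

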